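Feed a well plate through a guarded UV tunnel with a push stick

ROBOT

A 6-joint arm with a two-finger parallel gripper is mounted at the origin on a cart in front of the work surface, level with it; the furniture and walls round the work are solid. World frame = base frame: x ahead of the robot, y to its left, z up, the work surface at z = 0. Lengths are in m, angles in rad, forces in N, time in s.
With the tool pointing down it reaches from about 0.25 to 0.775 m from the base axis. Payload 4 kg.
Tool frame: the origin (TCP) lies at the very end of the fingers, on their centre line; the grasp point (between the pads) lies 19 mm behind it; y points along the fingers, x is the direction in which the jaws open and shut, and the axes are right-handed (so a half turn about y gives the same grasp; the last joint's range is limited). The gripper opens to 94 mm and grips with 3 to 60 N. Pads are 16 mm wide; open, the fingers measure 119 mm over their backs; the gripper's body (75 mm by 177 mm) begins 78 mm behind the grasp point.
Start: joints at [1.234, 0.087, 1.371, -0, 1.684, -0.103], TCP at [0.127, 0.535, 0.18] pointing down, gripper open.
Joint ranges: [-3.1, 3.1], [-0.76, 2.03], [0.27, 2.55], [-1.08, 4.22], [0.17, 2.65], [-2.57, 2.57]. Speed limits (rad/s): [2.79, 2.79, 3.14, 3.14, 3.14, 3.14].

INTERFACE

Orientations are given as [roll, pitch, yaw] about the fixed x, y, z axes, in that order (R = Rz(yaw) Ry(pitch) Rx(roll)).
In Python, from bench import robot, snapshot, workorder gives the robot as it stands.
- The arm moves only by the tool play_rows, never from a script. Its argument "steps" is a list of rows, each an object of numbers: "x", "y", "z": the shift along the world's x, y, z in m; "rx", "ry", "rz": the turn, a rotation vector about the world's x, y, z in rad; "hand": the finger opening in m, from 0 to 0.094. A call has 1 to 8 rows; each row shifts and turns the commanded pose from where the row before left it; what a row does not reach is not made up. A row lasts 1/8 s, in which the tool goes at most 62.5 mm and 10.7 degrees, less where a joint would pass 70% of its speed; a pose out of reach is approached as far as the arm can. A call is refused whole if a number of a shift passes 0.0625 or a number of a turn 0.188, either way. A call with a gripper value outside its range is refused whole. The fingers move at their own pace and stop on an object; the grip force is fixed at half the most. Time passes only in rows, so rows that do not move let the fingers close. It gives the time, the measured TCP pose, the force and the opening at its end, in the units of the state.
- robot.get_obs(): the state, without advancing time (a new reading comes with each control period).
- snapshot(name): name is "scene" or "top"; returns a dict with "color" (384x512x3 uint8, red, green, blue), "range_z" (384x512 float32, m along the optical axis (not along the pixel's ray), 0 where there is no reading), "fov_y" (degrees; the focal length in pixels is half the picture's height over the tangent of half this angle, whatever the lens; pixels are square), "cx", "cy" (the principal point, pixels), "k1" (the pictures are not rectified: a ray, as slopes to the right and down, at radius r is drawn at 1 + k1 r^2 times it, then the intrinsics apply), "T" (4x4, takes a point from camera to world coordinates). Camera axes: x right, y down, z forward; pixel columns grow to the right and rows downward; lengths in m; the calibration is good to about 2 mm. A picture is of the moment at which its call begins.
- workorder.close_job(): hands the job in, once; it reports no verdict.
The state is a dict: "time": time; "joint_positions": joint angles; "qvel": joint speeds; "joint_torque": joint torques, N m; "tool_pos": TCP position; "ee_rot": TCP orientation; "wrist_force": force on the tool from outside, world axes, zero at the start; "wrist_torque": the same for the moment, N m; "width": finger opening in m.
Only numpy, scipy, OpenCV 4.12 (cv2) and the standard library are available. Lean on these libraries where they do the work, as an engineer would, in place of code of your own. Each camera call takes 0.05 s, during which the arm holds its last target.

TASK

Pick up the push stick from its tray by the slanted orange handle and use it to push the well plate from behind, all the way through the low opening of the UV tunnel and gently up to the black end stop on the far side, never ramming it. Touch the plate only with the stick and keep the gripper and arm off the tunnel and its shield. Then draw the stick back out, lay it flat inside its tray again and let go, leaving the other things on the bench where they are.

Things in the scene. Friction and masses are not known exactly. Their poses are not given: they have to be found in the camera images.
- uv_tunnel: Fixed white UV tunnel for microplates, 490 x 156; origin on the worktop under the middle of the entry; x = feed direction, y = left, z up. Bed top at z 8 mm, from x -250 to 240. Hood from x 0 to 70, top at z 108. Aluminium fences 14 high above the bed, 8 thick: 94 apart from x -20 to the stop, flaring to 144 apart at x -240.
- tunnel_entry (a point): Middle of the entry's lower edge, on the bed (tunnel x 0, y 0, z 8 mm); axes as the tunnel's. The opening is 94 wide and 24 high above the bed and runs straight through the 70 mm hood.
- shield_lip (a point): Middle of the free edge of the clear, red-edged eye shield (152 wide), at tunnel x -100, z 170 mm, lip 8 thick; the shield slants from there down to the hood's top at x 0, z 107. At the end of the stroke a hand on the stick must lean back about 40 degrees from vertical (fingers pointing forward and down along the feed) to clear it.
- tunnel_stop (a point): Middle of the foot of the end stop's face, on the bed (tunnel x 220, y 0, z 8 mm); axes as the tunnel's.
- well_plate: Loose clear-white 96-well plate, 86 (its x) x 128 (its y) x 14 high, about 45 g; origin at the centre of its underside. It starts on the infeed bed before the opening, long side roughly along the feed (a few degrees askew), so its y axis runs along the tunnel's x (within a few degrees).
- push_stick: Loose push stick, 90 g, starts flat on the tray. Origin at its underside, 15 mm behind mid-length; x = forward (pushing end), z up. Wooden bar 22 wide x 10 high from x -76 to 99; orange cross head 50 wide (y) x 16 high from x 96 to 106, flat front face; orange handle slab 14 thick (y), 26 wide, 72 long, rising from the bar at x -40, leaning 40 degrees backwards (top at x -86, z 63).
- stick_grip (a point): Middle of the push stick's handle (stick x -69, y 0, z 42.5 mm): grip here across the 14 mm thickness (stick y), fingers pointing down along the slanted handle (forward and down, 40 degrees from vertical).
- stick_face (a point): Centre of the push stick's front face (stick x 106, y 0, z 8 mm).
- stick_tray: Fixed shallow grey tray for the push stick, 225 (x) x 74 (y), rim 3 thick and 8 high, floor at z 3 mm; origin on the worktop at its centre. The stick starts on it pointing along the tray's x, its origin about 15 mm behind the tray centre, so that it fits between the end rims (inside 219 x 68).
- tip_box: Bystander: low clear pipette-tip box, 92 x 123 x 47; origin at centre of its underside.
- petri_dish: Bystander: small round clear dish, 57 across x 14 high; origin at centre of its underside.
- label_carton: Bystander: small white carton with a green corner, 43 x 94 x 71; origin at centre of its underside.
- freezer_box: Bystander: white card box with a lid, 88 x 88 x 53; origin at centre of its underside.
There are look-alikes about, which are no part of the job. Of the things that look like the well_plate, the larger one is meant.

How it is judged:
By the outcome, as a careful person would: the job done as asked, in the order asked, and still so for the second after the job is handed in, with the robot touching nothing.
It also fails if it takes over 56 s, if anything falls off the work surface, if the arm or the gripper's body presses on something with over 40 N, if the wrist force passes 120 N, or if a joint passes its speed limit or range.

## Working session

There is one attempt and no reset: what is moved stays moved. The work goes in short steps, Python scripts to look and compute and a tool call to move; the robot and the scene stay as the last step left them, time stands still between calls to the robot, and variables do not carry over. Pictures are saved under pics/ and viewed, and the job is handed in when it is done.

Besides the shell and the picture viewer there is one more tool, called after "Call:" as name([rows], argument=value, ...), one row to a line, values as JSON. play_rows: Moves the arm, as the interface text tells. Its arguments: {"type":"object","properties":{"steps":{"type":"array"}},"required":["steps"]}

```bash
ls; mkdir -p pics; cat > h.py <<'E'
import numpy as np, cv2, pickle
def grab(tag):
    from bench import snapshot
    for n in ("scene","top"):
        s=snapshot(n); pickle.dump(s,open(f"{tag}_{n}.pkl","wb"))
        cv2.imwrite(f"pics/{tag}_{n}.png",cv2.cvtColor(s["color"],cv2.COLOR_RGB2BGR))
def load(tag,n): return pickle.load(open(f"{tag}_{n}.pkl","rb"))
def K(s):
    f=192/np.tan(np.radians(s["fov_y"])/2); return f
def slopes(s,u,v):
    f=K(s); a=(np.asarray(u,float)-s["cx"])/f; b=(np.asarray(v,float)-s["cy"])/f
    rd=np.hypot(a,b); r=rd.copy()
    for _ in range(30): r=rd/(1+s["k1"]*r*r)
    k=np.where(rd>0,r/np.maximum(rd,1e-12),1); return a*k,b*k
def onz(s,u,v,z):
    a,b=slopes(s,u,v); d=np.stack([a,b,np.ones_like(a)],-1)@s["T"][:3,:3].T; o=s["T"][:3,3]
    t=(z-o[2])/d[...,2]; return o+t[...,None]*d
def cloud(s):
    v,u=np.mgrid[0:384,0:512]; a,b=slopes(s,u,v); z=s["range_z"]
    p=np.stack([a*z,b*z,z],-1); return p@s["T"][:3,:3].T+s["T"][:3,3]
def proj(s,P):
    P=np.atleast_2d(P); c=(P-s["T"][:3,3])@s["T"][:3,:3]; a=c[:,0]/c[:,2]; b=c[:,1]/c[:,2]
    k=1+s["k1"]*(a*a+b*b); f=K(s); return np.stack([s["cx"]+f*a*k,s["cy"]+f*b*k],-1)
E
python3 - <<'E'
from h import *
grab("a")
for n in("scene","top"):
    s=load("a",n); print(n,s["fov_y"],s["cx"],s["cy"],s["k1"],s["T"].round(3).tolist())
from bench import robot
print(robot.get_obs())
E
```

```text
pics
scene 48.408853822168865 254.62515527269875 184.40859405906667 -0.0805975736560091 [[0.713, -0.506, 0.485, -0.205], [-0.701, -0.505, 0.504, -0.728], [-0.01, -0.699, -0.715, 1.245], [0.0, 0.0, 0.0, 1.0]]
top 46.22401712828182 257.1725922074043 188.37593561119465 -0.06963952988961203 [[0.001, -0.996, 0.094, 0.401], [-1.0, 0.001, 0.015, 0.049], [-0.015, -0.094, -0.995, 1.659], [0.0, 0.0, 0.0, 1.0]]
{'time': 0.1, 'joint_positions': array([ 1.23389231e+00,  8.78810511e-02,  1.37208094e+00, -3.74546423e-05,
        1.68362058e+00, -1.03102611e-01]), 'qvel': array([ 0.00039098, -0.00179227, -0.0039739 ,  0.00023367, -0.00081633,
       -0.00280444]), 'joint_torque': array([ 2.00218434e-03, -3.41250515e+01, -3.03303337e+01,  7.20299408e-02,
        3.03915376e-02, -1.08931665e-04]), 'tool_pos': array([0.12725979, 0.53451099, 0.17853257]), 'ee_rot': array([-1.57062855,  0.00198318,  1.33699091]), 'wrist_force': array([-0.44586813, -0.27921681,  0.43337165]), 'wrist_torque': array([ 0.01669208, -0.0103668 , -0.00297091]), 'width': 0.09368473832612738}
```

View pics/a_scene.png

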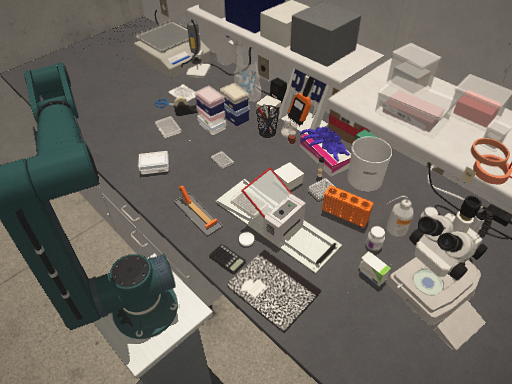

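View pics/a_top.png

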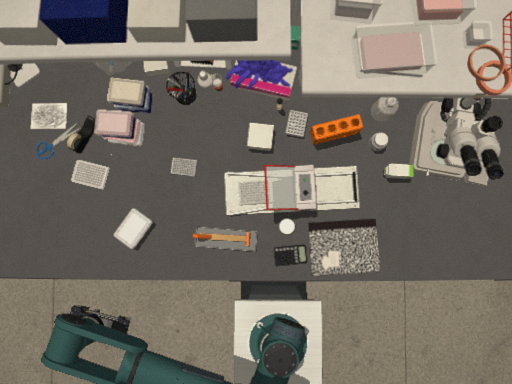

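The top picture shows the tunnel at about u 225-358, v 168-213, feeding to the right (world -y). The plate is at about (252,192), the stick in its tray at about (225,238) with the head on the right, and the petri dish at (287,227). I'll enlarge both.

```bash
python3 - <<'E'
from h import *
s=load("a","top"); c=cv2.cvtColor(s["color"],cv2.COLOR_RGB2BGR)
cv2.imwrite("pics/a_crop1.png",cv2.resize(c[155:265,185:385],None,fx=4,fy=4,interpolation=cv2.INTER_CUBIC))
s=load("a","scene"); c=cv2.cvtColor(s["color"],cv2.COLOR_RGB2BGR)
cv2.imwrite("pics/a_crop2.png",cv2.resize(c[150:280,165:350],None,fx=4,fy=4,interpolation=cv2.INTER_CUBIC))
P=cloud(load("a","top"))
for (u,v) in [(240,192),(252,192),(230,205),(225,238),(215,246),(247,238),(340,188),(303,188),(350,175),(200,238)]: print(u,v,P[v,u].round(4))
E
```

```text
240 192 [0.5431 0.1363 0.0203]
252 192 [0.5433 0.0924 0.0178]
230 205 [0.4959 0.1732 0.0129]
225 238 [0.3753 0.1909 0.0117]
215 246 [0.3458 0.2284 0.0008]
247 238 [0.3756 0.1102 0.0213]
340 188 [ 0.5587 -0.2318  0.0076]
303 188 [ 0.5496 -0.0869  0.1037]
350 175 [ 0.6073 -0.2703  0.0045]
200 238 [0.3752 0.2813 0.0197]
```

View pics/a_crop1.png

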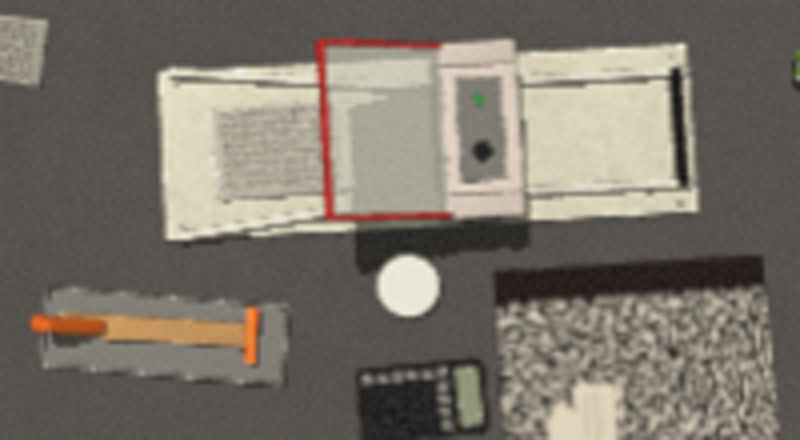

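View pics/a_crop2.png

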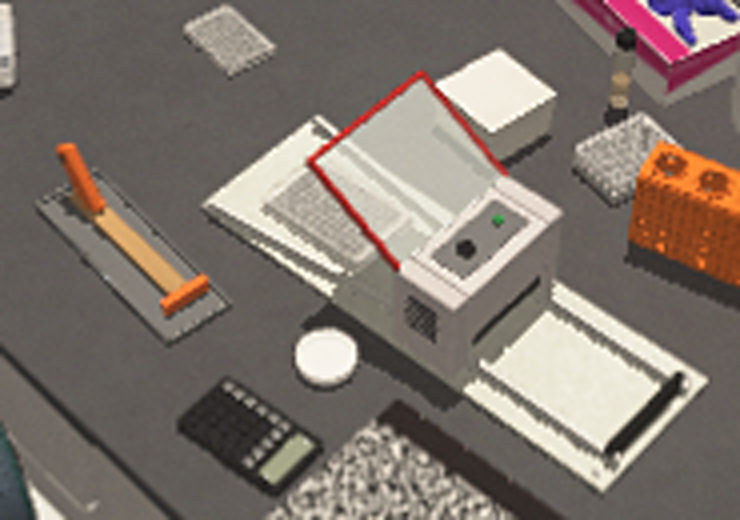

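```bash
cat >> h.py <<'E'
def fit(L,W):  # L local 2d pts, W world 2d
    L=np.asarray(L,float);W=np.asarray(W,float);l=L-L.mean(0);w=W-W.mean(0)
    th=np.arctan2((l[:,0]*w[:,1]-l[:,1]*w[:,0]).sum(),(l*w).sum()); R=np.array([[np.cos(th),-np.sin(th)],[np.sin(th),np.cos(th)]])
    t=W.mean(0)-R@L.mean(0); return th,t,(L@R.T+t-W)
E
python3 - <<'E'
from h import *
s=load("a","top")
def cr(p): p=np.asarray(p,float); q=(p+.5)/4-.5; return q[:,0]+185,q[:,1]+155
def w(p,z): return onz(s,*cr(p),z)
tc=w([(158,72),(165,240),(686,43),(698,212)],.008)
print("tunnel",fit([(-.25,.078),(-.25,-.078),(.24,.078),(.24,-.078)],tc[:,:2]))
lip=w([(320,41),(330,217)],.170); print("lip",lip)
st=w([(674,69),(683,187)],.03); print("stopface?",st)
pl=w([(216,109),(221,197),],.022);print("plate back",pl)
tr=w([(52,287),(40,365),(289,306),(282,386)],.008)
print("tray",fit([(-.1125,.037),(-.1125,-.037),(.1125,.037),(.1125,-.037)],tr[:,:2]))
hd=w([(245,308),(259,308),(245,363),(257,364)],.019);print("head",hd)
hb=w([(32,324)],.066);print("handle top",hb, "bar",w([(110,328)],.013))
P=cloud(s)
# bar & head by cloud+color
hsv=cv2.cvtColor(s["color"],cv2.COLOR_RGB2HSV)
m=(hsv[...,0]>3)&(hsv[...,0]<20)&(hsv[...,1]>110)
m[:225]=0;m[252:]=0;m[:,:185]=0;m[:,262:]=0
q=P[m];print(len(q))
h=q[(q[:,1]<.125)];print("head cloud",h.mean(0),h.min(0),h.max(0))
b=q[(q[:,1]>.125)&(q[:,1]<.21)];print("bar",np.polyfit(b[:,1],b[:,0],1),b.mean(0))
# plate colour mask from crop
E
```

```text
tunnel (np.float64(-1.518028969665339), array([ 0.55175971, -0.05737249]), array([[ 2.30361578e-04,  2.60309025e-04],
       [-6.32104777e-05, -3.71394076e-04],
       [-5.34418203e-04,  2.30228949e-04],
       [ 3.67267103e-04, -1.19143898e-04]]))
lip [[0.62100493 0.04633131 0.17      ]
 [0.4739193  0.03819808 0.17      ]]
stopface? [[ 0.61565336 -0.27708748  0.03      ]
 [ 0.50773772 -0.28315695  0.03      ]]
plate back [[0.58015772 0.14139242 0.022     ]
 [0.49944378 0.13647074 0.022     ]]
tray (np.float64(-1.6549313885365367), array([0.37302204, 0.18755154]), array([[ 1.81435167e-03,  4.33829435e-03],
       [-6.92850786e-04,  3.21847828e-04],
       [-3.23087757e-05, -2.27357268e-03],
       [-1.08919211e-03, -2.38656950e-03]]))
head [[0.39862943 0.11441768 0.019     ]
 [0.39864087 0.10169416 0.019     ]
 [0.34893978 0.11428948 0.019     ]
 [0.34805417 0.10340774 0.019     ]]
handle top [[0.38425355 0.30106258 0.066     ]] bar [[0.38025022 0.23789242 0.013     ]]
336
head cloud [0.37537243 0.11153753 0.01672825] [ 3.50198931e-01  1.02773284e-01 -2.50295549e-04] [0.40089887 0.12488202 0.02639642]
bar [0.0575954  0.36793774] [0.37761231 0.1679746  0.01388349]
```

```bash
cat > ov.py <<'E'
from h import *
def tf(L,x,y,z,yaw):
    L=np.asarray(L,float); c,s_=np.cos(yaw),np.sin(yaw)
    return np.stack([x+c*L[:,0]-s_*L[:,1],y+s_*L[:,0]+c*L[:,1],z+L[:,2]],-1)
def box(x0,x1,y0,y1,z0,z1):
    p=[(x,y,z) for z in(z0,z1) for x,y in((x0,y0),(x1,y0),(x1,y1),(x0,y1))]
    e=[(0,1),(1,2),(2,3),(3,0),(4,5),(5,6),(6,7),(7,4),(0,4),(1,5),(2,6),(3,7)]
    return [(p[a],p[b]) for a,b in e]
def stick():
    a=np.radians(40); f=np.array([-np.sin(a),np.cos(a)]); w=np.array([np.cos(a),np.sin(a)])
    top=np.array([-.086,.063]); base=top-.068*f
    q=[top+.013*w,top-.013*w,base-.013*w,base+.013*w]; H=[]
    for y in(-.007,.007):
        for i in range(4): A,B=q[i],q[(i+1)%4]; H.append(((A[0],y,A[1]),(B[0],y,B[1])))
    return box(-.076,.099,-.011,.011,0,.010)+box(.096,.106,-.025,.025,0,.016)+H
def plate(): return box(-.043,.043,-.064,.064,0,.014)
def tray(): return box(-.1125,.1125,-.037,.037,0,.008)
def tun(): 
    o=box(-.25,.24,-.078,.078,0,.008)+box(0,.07,-.078,.078,.008,.108)
    for s in(1,-1): o+=[((-.02,s*.047,.022),(.22,s*.047,.022)),((-.02,s*.047,.022),(-.24,s*.072,.022))]
    o+=[((.22,-.047,.008),(.22,.047,.008)),((-.1,-.076,.17),(-.1,.076,.17))]
    return o
def draw(tag,n,items,roi,k,out):
    s=load(tag,n); c=cv2.cvtColor(s["color"],cv2.COLOR_RGB2BGR); u0,v0,u1,v1=roi
    im=cv2.resize(c[v0:v1,u0:u1],None,fx=k,fy=k,interpolation=cv2.INTER_CUBIC)
    for segs,pose,col in items:
        for A,B in segs:
            P=proj(s,tf([A,B],*pose)); P=(P-[u0,v0]+.5)*k-.5
            cv2.line(im,tuple(int(round(t)) for t in P[0]),tuple(int(round(t)) for t in P[1]),col,1,cv2.LINE_AA)
    cv2.imwrite(out,im)
E
cat > d.py <<'E'
from ov import *
T=(.5518,-.0574,0,-1.518)
ST=(.3801,.2083,.003,-1.6283); TR=(.3792,.192,0,-1.628)
PL=(.5435,.076,.008,.053+.005)
it=[(tun(),T,(255,0,0)),(stick(),ST,(0,255,0)),(tray(),TR,(255,255,0)),(plate(),PL,(0,0,255))]
draw("a","top",it,(185,160,295,255),7,"pics/o1.png")
draw("a","scene",it,(165,150,345,280),4,"pics/o2.png")
E
python3 d.py
```

```text
(no output)
```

View pics/o1.png

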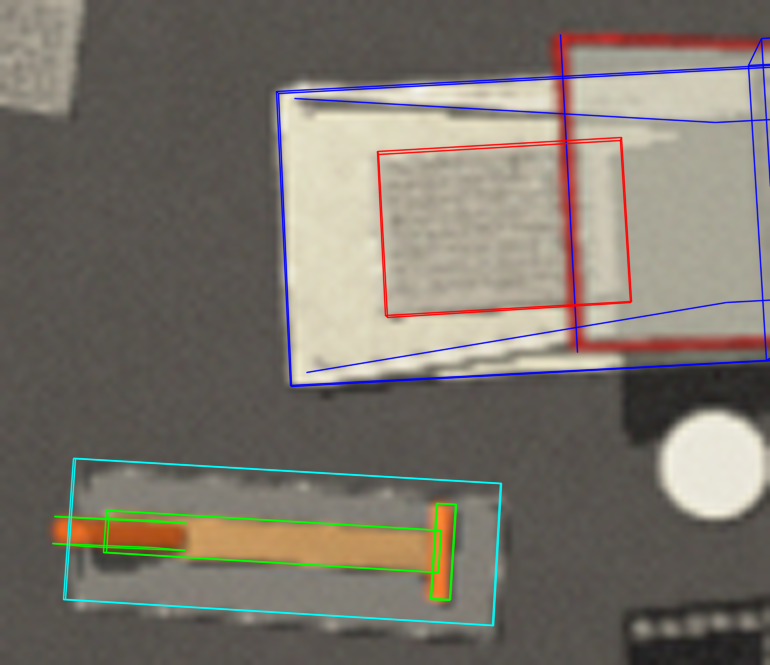

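View pics/o2.png

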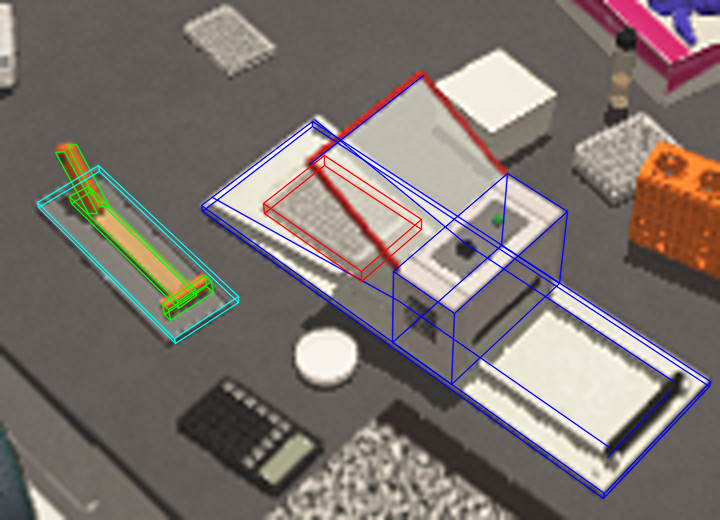

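```bash
cat > k.py <<'E'
import numpy as np
from scipy.spatial.transform import Rotation as R
A=np.radians(40)
def target(grip,yaw,tilt=A,back=0.0,flip=0):
    """grasp point on handle + stick yaw -> TCP pos, R. tool y=f, x=lateral"""
    fw=np.array([np.cos(yaw),np.sin(yaw),0]); f=np.sin(tilt)*fw-np.array([0,0,np.cos(tilt)])
    x=np.array([-np.sin(yaw),np.cos(yaw),0])*(-1 if flip else 1); z=np.cross(x,f)
    return np.asarray(grip)+(.019-back)*f, R.from_matrix(np.stack([x,f,z],1))
def delta(p,r,obs=None):
    from bench import robot
    o=obs or robot.get_obs(); r0=R.from_euler("xyz",o["ee_rot"])
    dp=p-o["tool_pos"]; rv=(r*r0.inv()).as_rotvec()
    print("t",o["time"],"dp",dp.round(4),"rv",rv.round(4),"ang",np.linalg.norm(rv).round(3),"F",o["wrist_force"].round(2),"w",round(o["width"],4),"q",o["joint_positions"].round(2))
    return dp,rv
def gp(org,yaw): # grip point for stick origin
    fw=np.array([np.cos(yaw),np.sin(yaw)]); return np.array([org[0]-.069*fw[0],org[1]-.069*fw[1],org[2]+.0425])
E
python3 - <<'E'
from k import *
for fl in (0,1):
  p,r=target(gp((.380,.2093,.003),-1.624),-1.624,back=.11,flip=fl); print(p); delta(p,r)
E
```

```text
[0.38677993 0.33661327 0.11521004]
t 0.1 dp [ 0.2595 -0.1979 -0.0633] rv [-0.604  -0.4541 -1.3288] ang 1.529 F [-0.45 -0.28  0.43] w 0.0937 q [ 1.23  0.09  1.37 -0.    1.68 -0.1 ]
[0.38677993 0.33661327 0.11521004]
t 0.1 dp [ 0.2595 -0.1979 -0.0633] rv [-0.4725  0.6357  1.6711] ang 1.849 F [-0.45 -0.28  0.43] w 0.0937 q [ 1.23  0.09  1.37 -0.    1.68 -0.1 ]
```

Call:
play_rows([
  {"x":0.028,"y":-0.02,"z":0,"rx":-0.0671,"ry":-0.0505,"rz":-0.1476,"hand":0.06},
  {"x":0.028,"y":-0.02,"z":0,"rx":-0.0671,"ry":-0.0505,"rz":-0.1476,"hand":0.06},
  {"x":0.028,"y":-0.02,"z":0,"rx":-0.0671,"ry":-0.0505,"rz":-0.1476,"hand":0.06},
  {"x":0.028,"y":-0.02,"z":0,"rx":-0.0671,"ry":-0.0505,"rz":-0.1476,"hand":0.06},
  {"x":0.028,"y":-0.02,"z":0,"rx":-0.0671,"ry":-0.0505,"rz":-0.1476,"hand":0.06},
  {"x":0.028,"y":-0.02,"z":0,"rx":-0.0671,"ry":-0.0505,"rz":-0.1476,"hand":0.06},
  {"x":0.028,"y":-0.02,"z":0,"rx":-0.0671,"ry":-0.0505,"rz":-0.1476,"hand":0.06},
  {"x":0.028,"y":-0.02,"z":0,"rx":-0.0671,"ry":-0.0505,"rz":-0.1476,"hand":0.06},
])

```text
time: 1.1
tool_pos: [0.3519, 0.3745, 0.1791]
ee_rot: [-2.204, 0.046, 0.094]
wrist_force: [-0.1, 0.7, 0.3]
width: 0.0601
```

```bash
python3 - <<'E'
from k import *
from bench import robot
p,r=target(gp((.380,.2093,.003),-1.624),-1.624,back=.11); delta(p,r); print(robot.get_obs()["tool_pos"])
E
```

```text
t 1.1 dp [ 0.0349 -0.0379 -0.0638] rv [-0.064  -0.0476 -0.1453] ang 0.166 F [-0.05  0.72  0.29] w 0.0601 q [ 0.97  0.42  1.11 -0.42  2.11  0.73]
[0.35189773 0.37453066 0.17905504]
```

Tracking well. I'll finish the pre-grasp move and then look.

Call:
play_rows([
  {"x":0.0175,"y":-0.019,"z":-0.032,"rx":-0.0671,"ry":-0.0505,"rz":-0.1476},
  {"x":0.0175,"y":-0.019,"z":-0.032},
  {},
])

```text
schema error: expected keys x, y, z, rx, ry, rz, hand
```

```bash
python3 - <<'E'
from k import *
from ov import *
p,r=target(gp((.380,.2093,.003),-1.624),-1.624,back=.11); delta(p,r)
grab("b")
s=load("b","top");
ST=(.380,.2093,.003,-1.624)
draw("b","top",[(stick(),ST,(0,255,0))],(185,215,275,260),8,"pics/b1.png")
draw("b","scene",[(stick(),ST,(0,255,0))],(160,120,260,250),5,"pics/b2.png")
E
```

```text
t 1.1 dp [ 0.0349 -0.0379 -0.0638] rv [-0.064  -0.0476 -0.1453] ang 0.166 F [-0.05  0.72  0.29] w 0.0601 q [ 0.97  0.42  1.11 -0.42  2.11  0.73]
```

View pics/b1.png

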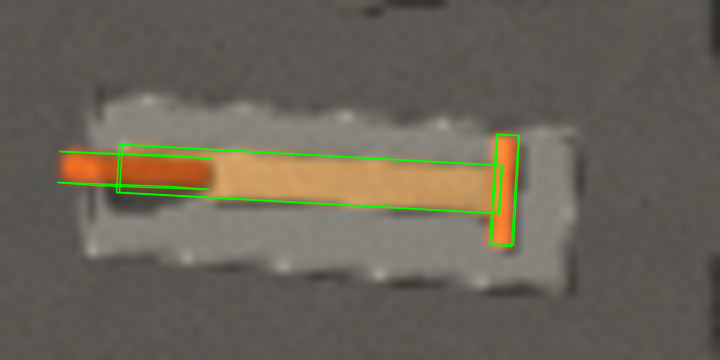

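View pics/b2.png

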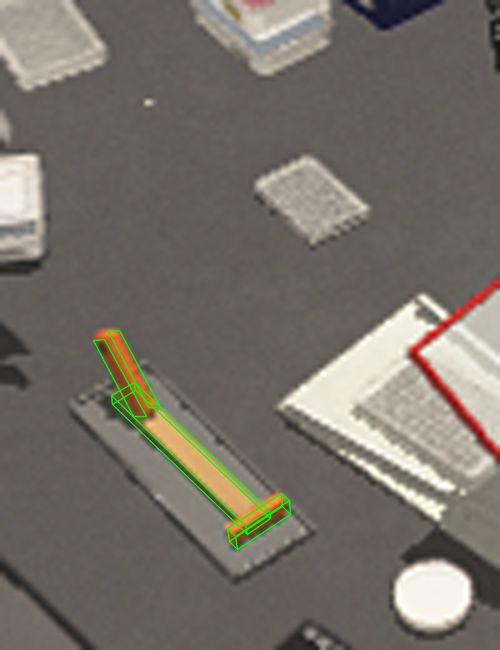

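The overlay matches the stick to about 1-2 mm: head at (505,190) and handle top at (65,167) in the crop. The move was refused because every row needs all its keys, so I'll resend it.

Call:
play_rows([
  {"x":0.0175,"y":-0.019,"z":-0.032,"rx":-0.0671,"ry":-0.0505,"rz":-0.1476,"hand":0.06},
  {"x":0.0175,"y":-0.019,"z":-0.032,"rx":0,"ry":0,"rz":0,"hand":0.06},
  {"x":0,"y":0,"z":0,"rx":0,"ry":0,"rz":0,"hand":0.06},
])

```text
time: 1.58
tool_pos: [0.3852, 0.3351, 0.113]
ee_rot: [-2.274, 0.004, -0.052]
wrist_force: [-0.6, -0.5, 0.6]
width: 0.0599
```

```bash
python3 - <<'E'
from k import *
from ov import *
g=gp((.380,.2093,.003),-1.624)
p,r=target(g,-1.624,back=.11); delta(p,r)
p,r=target(g,-1.624,back=0); delta(p,r)
E
```

```text
t 1.575 dp [0.0016 0.0015 0.0022] rv [ 0.0053 -0.0038 -0.001 ] ang 0.007 F [-0.63 -0.51  0.59] w 0.0599 q [ 0.89  0.49  1.17 -0.44  2.04  0.85]
t 1.575 dp [-0.0022 -0.0691 -0.0821] rv [ 0.0053 -0.0038 -0.001 ] ang 0.007 F [-0.63 -0.51  0.59] w 0.0599 q [ 0.89  0.49  1.17 -0.44  2.04  0.85]
```

Call:
play_rows([
  {"x":-0.0006,"y":-0.0173,"z":-0.0205,"rx":0.0053,"ry":-0.0038,"rz":0,"hand":0.06},
  {"x":-0.0006,"y":-0.0173,"z":-0.0205,"rx":0,"ry":0,"rz":0,"hand":0.06},
  {"x":-0.0005,"y":-0.0173,"z":-0.0205,"rx":0,"ry":0,"rz":0,"hand":0.05},
  {"x":-0.0005,"y":-0.0172,"z":-0.0205,"rx":0,"ry":0,"rz":0,"hand":0.04},
  {"x":0,"y":0,"z":0,"rx":0,"ry":0,"rz":0,"hand":0.03},
  {"x":0,"y":0,"z":0,"rx":0,"ry":0,"rz":0,"hand":0.025},
])

```text
time: 2.33
tool_pos: [0.3846, 0.2698, 0.0354]
ee_rot: [-2.261, -0.007, -0.05]
wrist_force: [0.7, -0.2, 0.6]
width: 0.0262
```

```bash
python3 - <<'E'
from k import *
from ov import *
g=gp((.380,.2093,.003),-1.624)
p,r=target(g,-1.624,back=0); delta(p,r)
grab("c")
ST=(.380,.2093,.003,-1.624)
draw("c","top",[],(185,205,275,260),8,"pics/c1.png")
draw("c","scene",[],(150,140,250,240),6,"pics/c2.png")
E
```

```text
t 2.325 dp [-0.0016 -0.0038 -0.0045] rv [-0.0076  0.0078 -0.003 ] ang 0.011 F [ 0.7  -0.21  0.64] w 0.0262 q [ 0.82  0.43  1.42 -0.44  1.83  0.88]
```

View pics/c1.png

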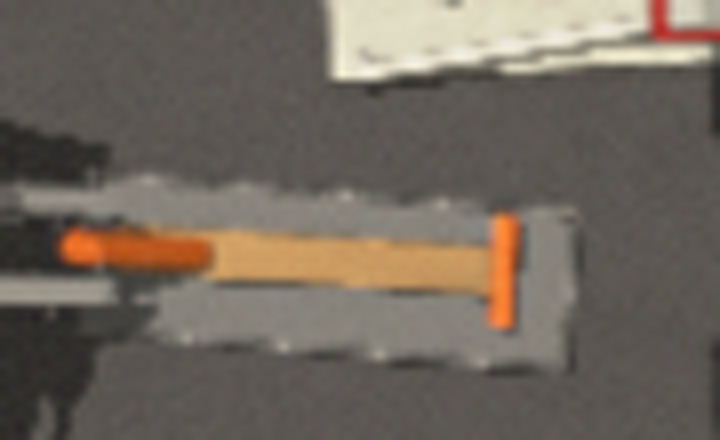

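View pics/c2.png

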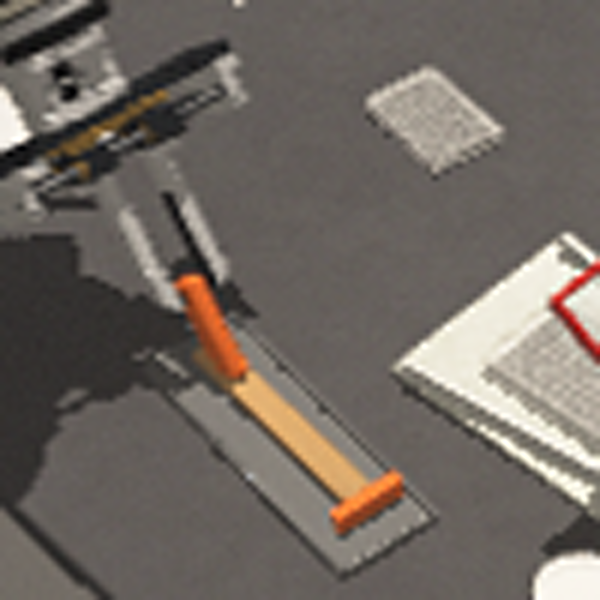

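The fingers straddle the handle evenly. I'll make up the last few mm and close.

Call:
play_rows([
  {"x":-0.0012,"y":-0.0038,"z":-0.0045,"rx":-0.0076,"ry":0.0078,"rz":-0.003,"hand":0.025},
  {"x":0,"y":0,"z":0,"rx":0,"ry":0,"rz":0,"hand":0.015},
  {"x":0,"y":0,"z":0,"rx":0,"ry":0,"rz":0,"hand":0},
  {"x":0,"y":0,"z":0,"rx":0,"ry":0,"rz":0,"hand":0},
  {"x":0,"y":0,"z":0,"rx":0,"ry":0,"rz":0,"hand":0},
])

```text
time: 3.05
tool_pos: [0.383, 0.2642, 0.029]
ee_rot: [-2.272, 0.002, -0.055]
wrist_force: [-0.2, 0.7, 0.2]
width: 0.0137
```

```bash
python3 - <<'E'
from k import *
from ov import *
g=gp((.380,.2093,.003),-1.624)
p,r=target(g,-1.624,back=0); delta(p,r)
grab("d")
draw("d","top",[],(185,205,275,260),8,"pics/d1.png")
draw("d","scene",[],(150,140,250,240),6,"pics/d2.png")
E
```

```text
t 3.05 dp [0.     0.0018 0.0019] rv [ 0.0027 -0.0023  0.0013] ang 0.004 F [-0.17  0.73  0.2 ] w 0.0137 q [ 0.82  0.44  1.42 -0.44  1.83  0.88]
```

View pics/d1.png

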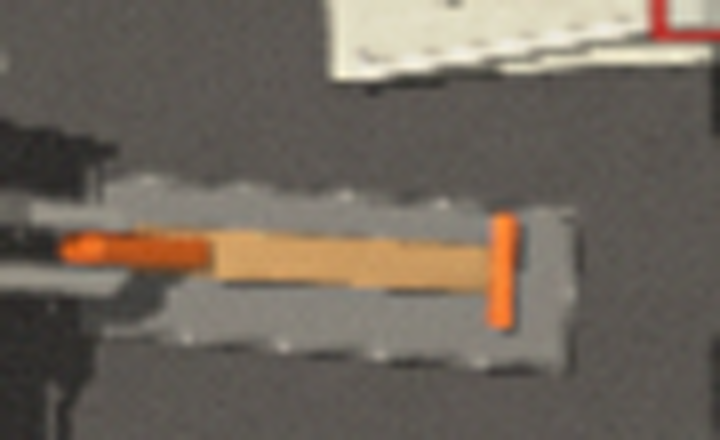

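```bash
cat >> k.py <<'E'
import pickle
def Rz(y): return R.from_euler("z",y)
def savegrasp(st):
    from bench import robot
    o=robot.get_obs(); r0=R.from_euler("xyz",o["ee_rot"])
    # tool pose in stick frame
    rs=Rz(st[3]); p=rs.inv().apply(o["tool_pos"]-np.array(st[:3])); r=rs.inv()*r0
    pickle.dump((p,r.as_quat()),open("grasp.pkl","wb")); print(p,r.as_euler("xyz"))
def stk(org,yaw):
    p,q=pickle.load(open("grasp.pkl","rb")); rs=Rz(yaw)
    return np.array(org)+rs.apply(p), rs*R.from_quat(q)
TY=-1.518; TO=np.array([.5518,-.0574]); TF=np.array([np.cos(TY),np.sin(TY)]); TL=np.array([-TF[1],TF[0]])
def tun(tx,ty,z): # world of tunnel coords
    return np.array([*(TO+tx*TF+ty*TL),z])
def face(tx,ty,z): return tun(tx-.106,ty,z)   # stick origin for face at tx, aligned
def where():
    from bench import robot
    o=robot.get_obs(); p,q=pickle.load(open("grasp.pkl","rb")); rs=R.from_euler("xyz",o["ee_rot"])*R.from_quat(q).inv()
    org=o["tool_pos"]-rs.apply(p); f=org+rs.apply([.106,0,0]); d=f[:2]-TO
    print("t",round(o["time"],2),"stick org",org.round(4),"rpy",rs.as_euler("xyz").round(4),"face tun",(d@TF).round(4),(d@TL).round(4),f[2].round(4),"F tun",(o["wrist_force"][:2]@TF).round(2),(o["wrist_force"][:2]@TL).round(2),o["wrist_force"][2].round(2),"w",round(o["width"],4))
E
python3 - <<'E'
from k import *
savegrasp((.380,.2093,.003,-1.624)); where()
delta(*stk(face(-.235,-.001,.09),TY))
E
```

```text
[-0.05498381  0.0001255   0.0260481 ] [-2.27161750e+00  2.04780090e-03  1.56960652e+00]
t 3.15 stick org [0.38   0.2093 0.003 ] rpy [ 0.     0.    -1.624] face tun -0.17 -0.1687 0.003 F tun -0.46 -0.05 -1.21 w 0.0131
t 3.15 dp [0.147  0.0738 0.087 ] rv [0.    0.    0.106] ang 0.106 F [-0.08  0.46 -1.21] w 0.0131 q [ 0.82  0.44  1.42 -0.44  1.83  0.88]
```

Call:
play_rows([
  {"x":0,"y":0,"z":0.015,"rx":0,"ry":0,"rz":0,"hand":0},
  {"x":0,"y":0,"z":0.036,"rx":0,"ry":0,"rz":0,"hand":0},
  {"x":0,"y":0,"z":0.036,"rx":0,"ry":0,"rz":0,"hand":0},
  {"x":0.035,"y":0.018,"z":0,"rx":0,"ry":0,"rz":0.0265,"hand":0},
  {"x":0.035,"y":0.018,"z":0,"rx":0,"ry":0,"rz":0.0265,"hand":0},
  {"x":0.035,"y":0.018,"z":0,"rx":0,"ry":0,"rz":0.0265,"hand":0},
  {"x":0.035,"y":0.018,"z":0,"rx":0,"ry":0,"rz":0.0265,"hand":0},
  {"x":0.007,"y":0.002,"z":0,"rx":0,"ry":0,"rz":0,"hand":0},
])

```text
time: 4.15
tool_pos: [0.5311, 0.3386, 0.1161]
ee_rot: [-2.271, 0.002, 0.051]
wrist_force: [-1.1, -0.5, -1.1]
width: 0.0135
```

```bash
python3 - <<'E'
from k import *
import ov
where()
delta(*stk(face(-.235,-.001,.09),TY))
ov.grab("e")
from bench import robot
o=robot.get_obs(); p,q=pickle.load(open("grasp.pkl","rb")); rs=R.from_euler("xyz",o["ee_rot"])*R.from_quat(q).inv(); org=o["tool_pos"]-rs.apply(p)
ST=(*org,rs.as_euler("xyz")[2])
TR=(.378,.190,0,-1.64)
it=[(ov.stick(),ST,(0,255,0)),(ov.tray(),TR,(255,255,0))]
ov.draw("e","top",it,(180,160,290,260),7,"pics/e1.png")
ov.draw("e","scene",it,(140,110,290,260),5,"pics/e2.png")
E
```

```text
t 4.15 stick org [0.5338 0.2837 0.0901] rpy [ 5.000e-04  2.000e-04 -1.519e+00] face tun -0.2356 -0.0 0.09 F tun 0.39 -1.17 -1.09 w 0.0135
t 4.15 dp [-0.0011 -0.0006 -0.0001] rv [-0.0003  0.0005  0.001 ] ang 0.001 F [-1.15 -0.45 -1.09] w 0.0135 q [ 0.77  0.67  0.91 -0.56  2.01  0.59]
```

View pics/e1.png

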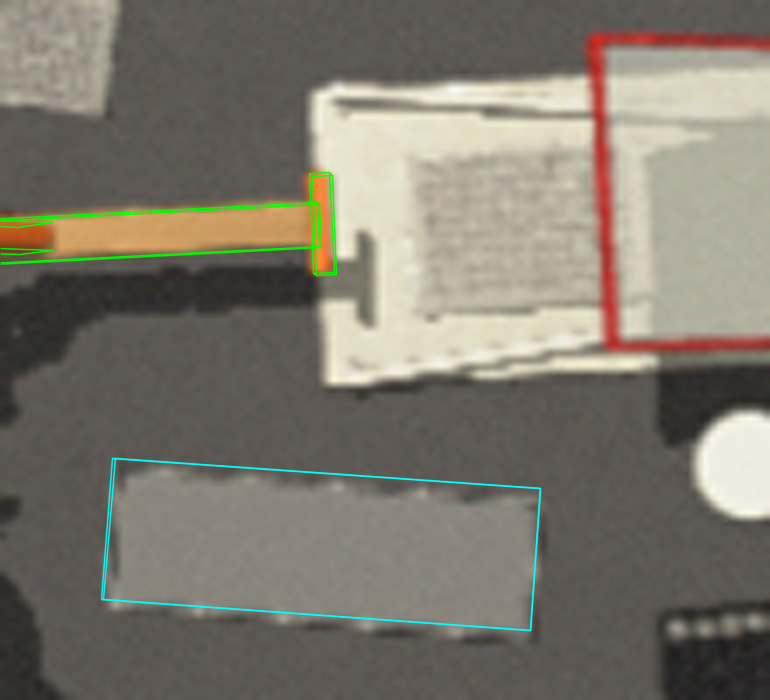

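View pics/e2.png

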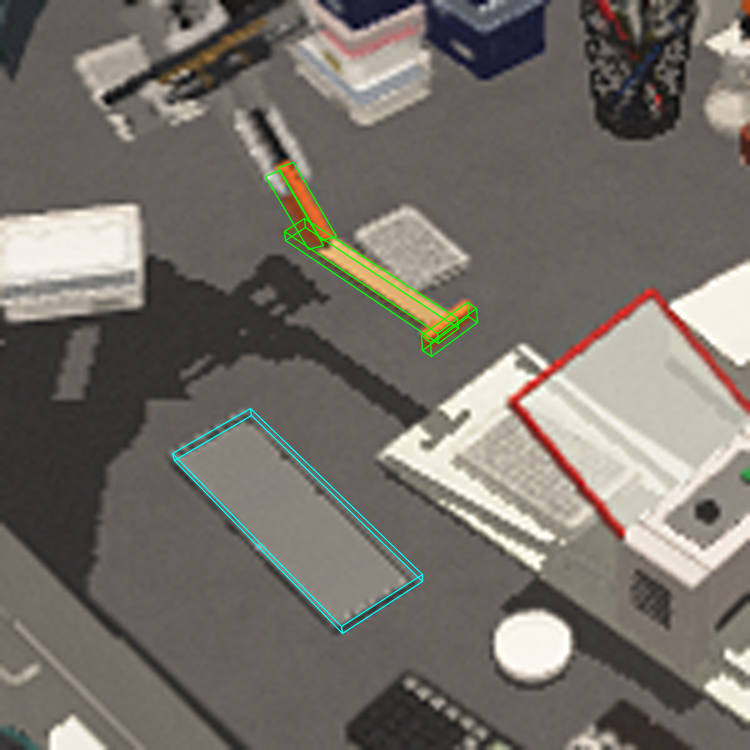

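```bash
python3 - <<'E'
from h import *
for n,(ua,va,ub,vb) in {"top":(222,183,229,200),"scene":(222,168,238,182)}.items():
    s=load("e",n);P=cloud(s); hsv=cv2.cvtColor(s["color"],cv2.COLOR_RGB2HSV)
    m=np.zeros(P.shape[:2],bool); m[va:vb,ua:ub]=1; m&=(hsv[...,1]>150)&(hsv[...,0]<15)
    q=P[m]; print(n,len(q),np.percentile(q,[5,50,95],axis=0).round(4))
    t=(np.array([P[240,225],P[242,215],P[236,235]]) if n=="top" else P[205:215,195:205].reshape(-1,3)); print("tray floor",np.median(t,0))
    b=P[170:176,232:235] if n=="top" else P[170:172,181:183]; print("bed/..",np.median(b.reshape(-1,3),0))
E
```

```text
top 42 [[5.182e-01 1.801e-01 4.000e-04]
 [5.376e-01 1.837e-01 1.045e-01]
 [5.603e-01 1.966e-01 1.112e-01]]
tray floor [ 0.36782241  0.19190081 -0.00066772]
bed/.. [0.61457637 0.16296293 0.01385594]
scene 50 [[0.5155 0.18   0.0925]
 [0.5369 0.1837 0.1027]
 [0.5621 0.1921 0.1091]]
tray floor [0.39133093 0.20013261 0.0025653 ]
bed/.. [0.47542968 0.42283051 0.00165575]
```

Call:
play_rows([
  {"x":-0.001,"y":0,"z":-0.02,"rx":0,"ry":0,"rz":0.001,"hand":0},
  {"x":0,"y":0,"z":-0.02,"rx":0,"ry":0,"rz":0,"hand":0},
  {"x":0,"y":0,"z":-0.02,"rx":0,"ry":0,"rz":0,"hand":0},
  {"x":0,"y":0,"z":-0.012,"rx":0,"ry":0,"rz":0,"hand":0},
  {"x":0,"y":0,"z":0,"rx":0,"ry":0,"rz":0,"hand":0},
])

```text
time: 4.88
tool_pos: [0.5282, 0.3375, 0.0423]
ee_rot: [-2.274, 0.005, 0.053]
wrist_force: [-0.3, -0.5, -1.2]
width: 0.014
```

```bash
python3 - <<'E'
from k import *
where()
delta(*stk(face(-.205,-.001,.012),TY))
delta(*stk(face(-.095,-.0005,.012),TY))
E
```

```text
t 4.88 stick org [0.531  0.2825 0.0164] rpy [-0.0027 -0.0025 -1.517 ] face tun -0.2345 -0.0027 0.0167 F tun 0.48 -0.28 -1.21 w 0.014
t 4.875 dp [ 0.0034 -0.0295 -0.0043] rv [ 0.0026 -0.0025 -0.001 ] ang 0.004 F [-0.26 -0.49 -1.21] w 0.014 q [ 0.77  0.71  0.99 -0.54  1.9   0.66]
t 4.875 dp [ 0.0097 -0.1393 -0.0043] rv [ 0.0026 -0.0025 -0.001 ] ang 0.004 F [-0.26 -0.49 -1.21] w 0.014 q [ 0.77  0.71  0.99 -0.54  1.9   0.66]
```

Call:
play_rows([
  {"x":0.0016,"y":-0.01,"z":-0.002,"rx":0.0026,"ry":-0.0025,"rz":-0.001,"hand":0},
  {"x":0.0015,"y":-0.01,"z":-0.002,"rx":0,"ry":0,"rz":0,"hand":0},
  {"x":0.0003,"y":-0.006,"z":0,"rx":0,"ry":0,"rz":0,"hand":0},
  {"x":0.0003,"y":-0.005,"z":0,"rx":0,"ry":0,"rz":0,"hand":0},
  {"x":0.0003,"y":-0.005,"z":0,"rx":0,"ry":0,"rz":0,"hand":0},
  {"x":0.0003,"y":-0.005,"z":0,"rx":0,"ry":0,"rz":0,"hand":0},
  {"x":0.0003,"y":-0.005,"z":0,"rx":0,"ry":0,"rz":0,"hand":0},
  {"x":0.0003,"y":-0.005,"z":0,"rx":0,"ry":0,"rz":0,"hand":0},
])

```text
time: 5.88
tool_pos: [0.5339, 0.2869, 0.0401]
ee_rot: [-2.269, -0.001, 0.052]
wrist_force: [0.9, 1.2, -0.4]
width: 0.0137
```

```bash
python3 - <<'E'
from k import *
import ov
where()
delta(*stk(face(-.095,-.0005,.012),TY))
ov.grab("f")
ov.draw("f","top",[],(180,160,290,260),7,"pics/f1.png")
ov.draw("f","scene",[],(160,130,290,260),5,"pics/f2.png")
E
```

```text
t 5.88 stick org [0.5368 0.2321 0.0139] rpy [ 0.0026  0.0023 -1.5179] face tun -0.1839 0.0003 0.0137 F tun -1.16 0.94 -0.4 w 0.0137
t 5.875 dp [ 0.004  -0.0887 -0.002 ] rv [-0.0024  0.0025 -0.0001] ang 0.003 F [ 0.88  1.2  -0.4 ] w 0.0137 q [ 0.72  0.63  1.11 -0.55  1.83  0.64]
```

View pics/f1.png

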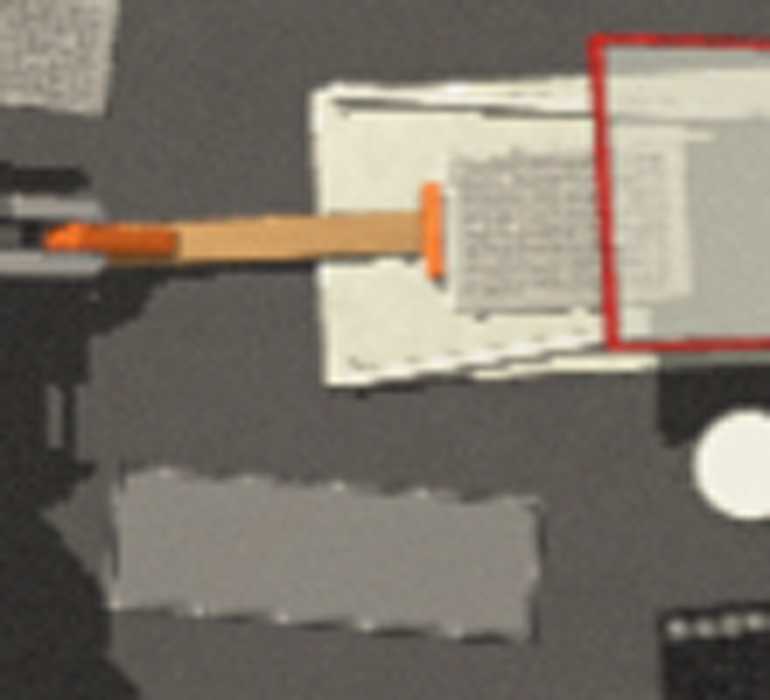

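View pics/f2.png

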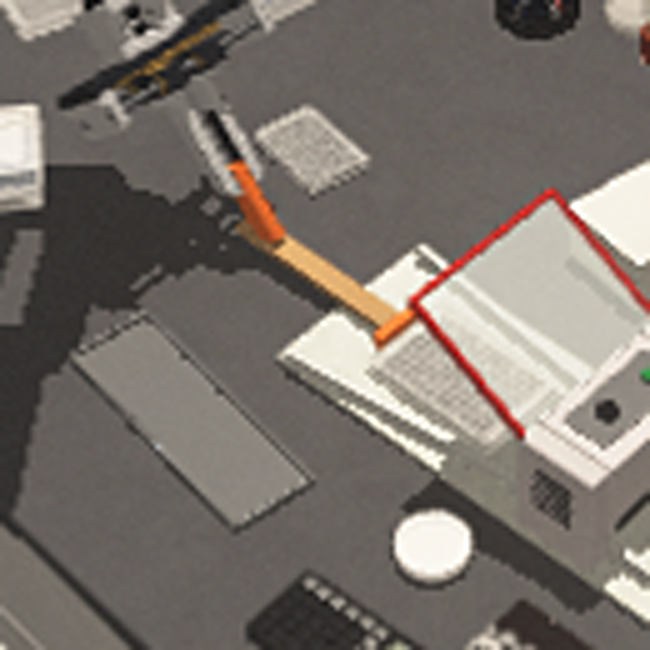

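Call:
play_rows([
  {"x":0.0003,"y":-0.008,"z":-0.001,"rx":-0.002,"ry":0.002,"rz":0,"hand":0},
  {"x":0.0003,"y":-0.008,"z":-0.001,"rx":0,"ry":0,"rz":0,"hand":0},
  {"x":0.0004,"y":-0.008,"z":-0.001,"rx":0,"ry":0,"rz":0,"hand":0},
  {"x":0.0004,"y":-0.008,"z":0,"rx":0,"ry":0,"rz":0,"hand":0},
  {"x":0.0004,"y":-0.008,"z":0,"rx":0,"ry":0,"rz":0,"hand":0},
  {"x":0.0004,"y":-0.008,"z":0,"rx":0,"ry":0,"rz":0,"hand":0},
  {"x":0.0004,"y":-0.008,"z":0,"rx":0,"ry":0,"rz":0,"hand":0},
  {"x":0.0004,"y":-0.008,"z":0,"rx":0,"ry":0,"rz":0,"hand":0},
])

```text
time: 6.98
tool_pos: [0.537, 0.2226, 0.0371]
ee_rot: [-2.271, 0.002, 0.052]
wrist_force: [-0.2, 0.8, -0.8]
width: 0.0136
```

```bash
python3 - <<'E'
from k import *
import ov
where()
delta(*stk(face(-.05,0,.011),TY))
ov.grab("g")
ov.draw("g","top",[],(200,155,310,235),7,"pics/g1.png")
ov.draw("g","scene",[],(180,140,310,260),5,"pics/g2.png")
E
```

```text
t 6.97 stick org [0.5397 0.1677 0.011 ] rpy [ 5.000e-04  5.000e-04 -1.518e+00] face tun -0.1195 -0.0002 0.011 F tun -0.79 -0.2 -0.82 w 0.0136
t 6.975 dp [ 0.0038 -0.0693 -0.0001] rv [-0.0005  0.0005  0.    ] ang 0.001 F [-0.24  0.78 -0.82] w 0.0136 q [ 0.64  0.55  1.25 -0.57  1.75  0.61]
```

View pics/g1.png

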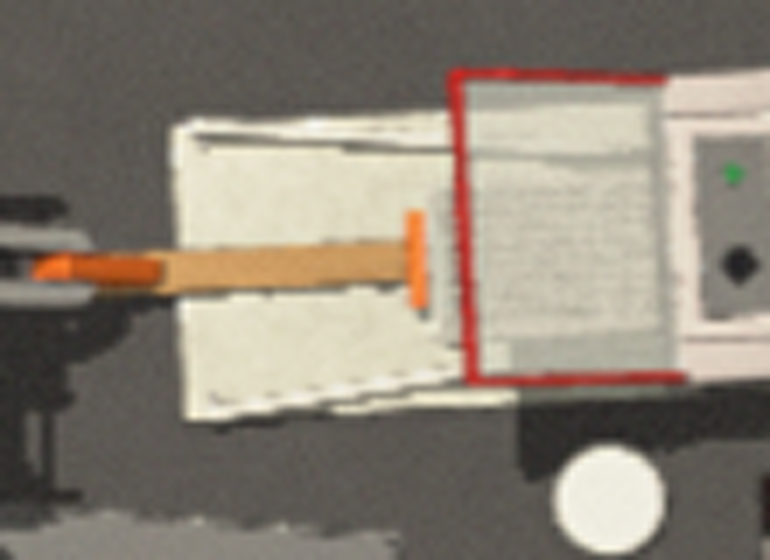

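View pics/g2.png

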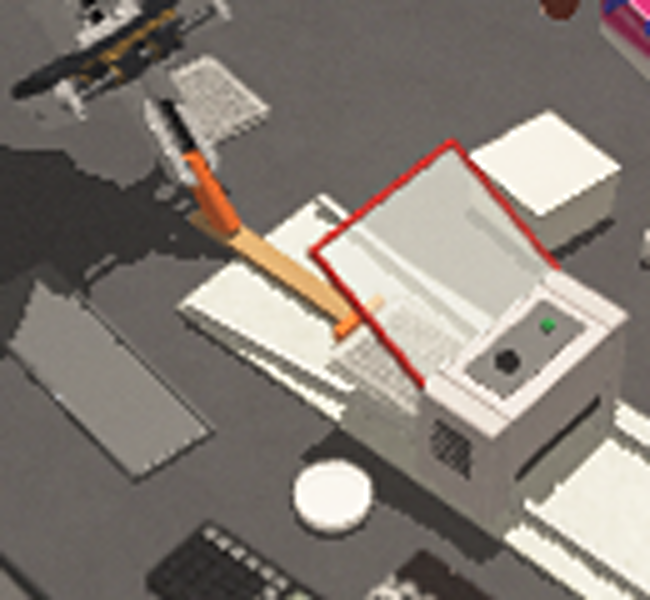

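The plate's front edge is just entering the opening and it looks square. I'll continue gently.

Call:
play_rows([
  {"x":0.0004,"y":-0.006,"z":0,"rx":0,"ry":0,"rz":0,"hand":0},
  {"x":0.0004,"y":-0.006,"z":0,"rx":0,"ry":0,"rz":0,"hand":0},
  {"x":0.0004,"y":-0.006,"z":0,"rx":0,"ry":0,"rz":0,"hand":0},
  {"x":0.0003,"y":-0.006,"z":0,"rx":0,"ry":0,"rz":0,"hand":0},
  {"x":0.0003,"y":-0.006,"z":0,"rx":0,"ry":0,"rz":0,"hand":0},
  {"x":0.0003,"y":-0.006,"z":0,"rx":0,"ry":0,"rz":0,"hand":0},
  {"x":0.0003,"y":-0.006,"z":0,"rx":0,"ry":0,"rz":0,"hand":0},
  {"x":0.0003,"y":-0.006,"z":0,"rx":0,"ry":0,"rz":0,"hand":0},
])

```text
time: 8.07
tool_pos: [0.5396, 0.1747, 0.0371]
ee_rot: [-2.271, 0.002, 0.052]
wrist_force: [0.4, 0.2, -0.9]
width: 0.0136
```

```bash
python3 - <<'E'
from k import *
where()
delta(*stk(face(0,0,.011),TY))
E
```

```text
t 8.07 stick org [0.5424 0.1198 0.011 ] rpy [ 5.0000e-04  3.0000e-04 -1.5181e+00] face tun -0.0715 -0.0 0.011 F tun -0.19 0.4 -0.86 w 0.0136
t 8.075 dp [ 0.0038 -0.0713 -0.    ] rv [-0.0004  0.0005  0.0001] ang 0.001 F [ 0.39  0.21 -0.86] w 0.0136 q [ 0.58  0.49  1.33 -0.59  1.7   0.57]
```

Call:
play_rows([
  {"x":0.0004,"y":-0.007,"z":0,"rx":0,"ry":0,"rz":0,"hand":0},
  {"x":0.0004,"y":-0.007,"z":0,"rx":0,"ry":0,"rz":0,"hand":0},
  {"x":0.0004,"y":-0.007,"z":0,"rx":0,"ry":0,"rz":0,"hand":0},
  {"x":0.0004,"y":-0.007,"z":0,"rx":0,"ry":0,"rz":0,"hand":0},
  {"x":0.0004,"y":-0.007,"z":0,"rx":0,"ry":0,"rz":0,"hand":0},
  {"x":0.0004,"y":-0.007,"z":0,"rx":0,"ry":0,"rz":0,"hand":0},
  {"x":0.0004,"y":-0.007,"z":0,"rx":0,"ry":0,"rz":0,"hand":0},
  {"x":0.0004,"y":-0.007,"z":0,"rx":0,"ry":0,"rz":0,"hand":0},
])

```text
time: 9.07
tool_pos: [0.5429, 0.1187, 0.0371]
ee_rot: [-2.271, 0.002, 0.052]
wrist_force: [0.2, -0.3, -0.4]
width: 0.0137
```

```bash
python3 - <<'E'
from k import *
import ov
where()
delta(*stk(face(0.05,0,.011),TY))
ov.grab("h")
ov.draw("h","top",[],(200,155,310,235),7,"pics/h1.png")
ov.draw("h","scene",[],(180,120,330,260),5,"pics/h2.png")
E
```

```text
t 9.07 stick org [0.5456 0.0638 0.011 ] rpy [ 5.000e-04  4.000e-04 -1.518e+00] face tun -0.0153 0.0002 0.011 F tun 0.29 0.2 -0.4 w 0.0137
t 9.075 dp [ 0.0032 -0.0652 -0.0001] rv [-0.0004  0.0005  0.    ] ang 0.001 F [ 0.21 -0.28 -0.4 ] w 0.0137 q [ 0.51  0.43  1.42 -0.62  1.63  0.53]
```

View pics/h1.png

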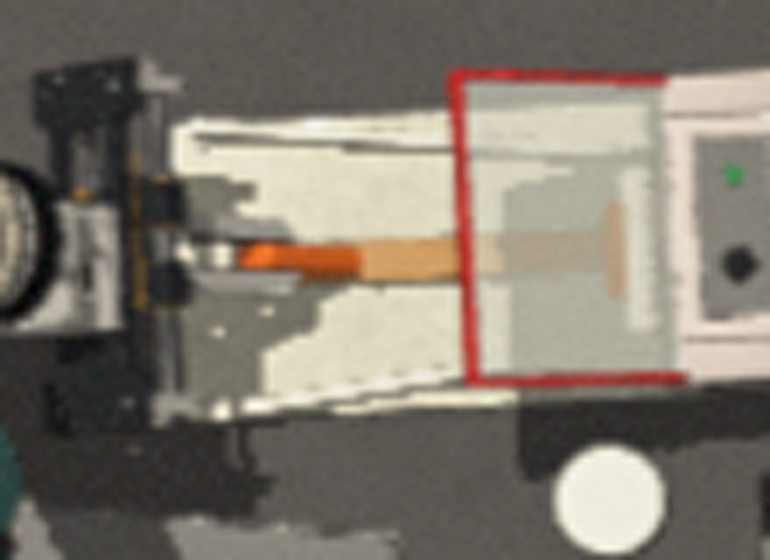

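View pics/h2.png

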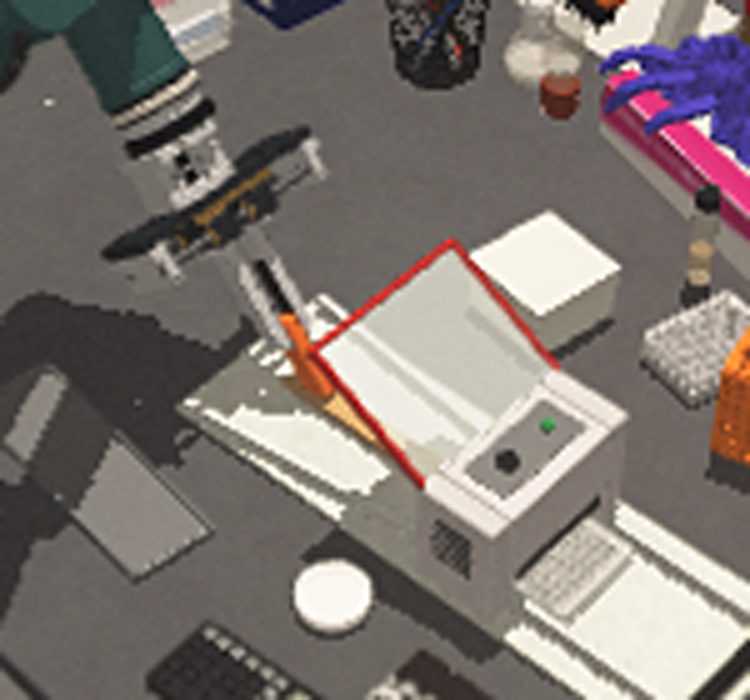

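Call:
play_rows([
  {"x":0.0003,"y":-0.007,"z":0,"rx":0,"ry":0,"rz":0,"hand":0},
  {"x":0.0003,"y":-0.007,"z":0,"rx":0,"ry":0,"rz":0,"hand":0},
  {"x":0.0003,"y":-0.007,"z":0,"rx":0,"ry":0,"rz":0,"hand":0},
  {"x":0.0004,"y":-0.007,"z":0,"rx":0,"ry":0,"rz":0,"hand":0},
  {"x":0.0004,"y":-0.007,"z":0,"rx":0,"ry":0,"rz":0,"hand":0},
  {"x":0.0004,"y":-0.007,"z":0,"rx":0,"ry":0,"rz":0,"hand":0},
  {"x":0.0004,"y":-0.007,"z":0,"rx":0,"ry":0,"rz":0,"hand":0},
  {"x":0.0004,"y":-0.007,"z":0,"rx":0,"ry":0,"rz":0,"hand":0},
])

```text
time: 10.18
tool_pos: [0.5457, 0.0627, 0.0371]
ee_rot: [-2.271, 0.002, 0.052]
wrist_force: [-0.0, -0.5, -1.2]
width: 0.0137
```

```bash
python3 - <<'E'
from k import *
import ov
where()
delta(*stk(face(0.08,0,.011),TY))
ov.grab("i")
ov.draw("i","top",[],(210,155,370,235),5,"pics/i1.png")
ov.draw("i","scene",[],(200,120,350,280),5,"pics/i2.png")
E
```

```text
t 10.18 stick org [0.5485 0.0078 0.0111] rpy [ 5.0000e-04  4.0000e-04 -1.5181e+00] face tun 0.0407 0.0002 0.011 F tun 0.53 -0.07 -1.16 w 0.0137
t 10.175 dp [ 0.0019 -0.0392 -0.0001] rv [-0.0004  0.0005  0.0001] ang 0.001 F [-0.05 -0.53 -1.16] w 0.0137 q [ 0.43  0.38  1.5  -0.64  1.57  0.48]
```

View pics/i1.png

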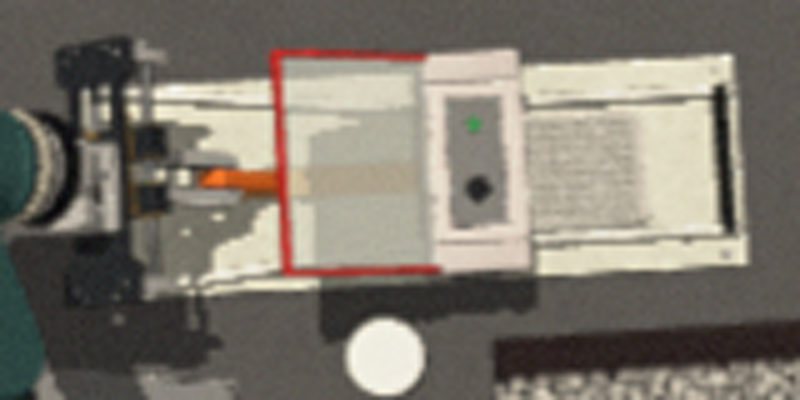

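View pics/i2.png

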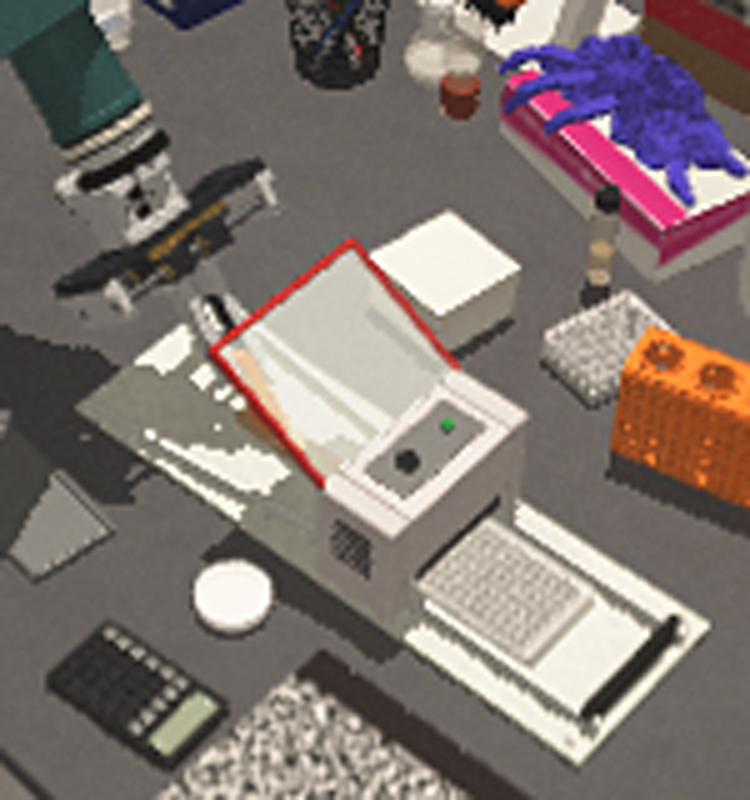

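Call:
play_rows([
  {"x":0.0003,"y":-0.006,"z":0,"rx":0,"ry":0,"rz":0,"hand":0},
  {"x":0.0003,"y":-0.006,"z":0,"rx":0,"ry":0,"rz":0,"hand":0},
  {"x":0.0003,"y":-0.006,"z":0,"rx":0,"ry":0,"rz":0,"hand":0},
  {"x":0.0003,"y":-0.006,"z":0,"rx":0,"ry":0,"rz":0,"hand":0},
  {"x":0.0002,"y":-0.005,"z":0,"rx":0,"ry":0,"rz":0,"hand":0},
  {"x":0.0002,"y":-0.004,"z":0,"rx":0,"ry":0,"rz":0,"hand":0},
  {"x":0.0001,"y":-0.003,"z":0,"rx":0,"ry":0,"rz":0,"hand":0},
  {"x":0.0001,"y":-0.002,"z":0,"rx":0,"ry":0,"rz":0,"hand":0},
])

```text
time: 11.28
tool_pos: [0.5475, 0.025, 0.0371]
ee_rot: [-2.271, 0.001, 0.052]
wrist_force: [0.3, -0.3, -1.2]
width: 0.014
```

```bash
python3 - <<'E'
from k import *
import ov
where()
ov.grab("j")
it=[([((.22,-.047,.008),(.22,.047,.008))],(.5518,-.0574,0,-1.518),(0,0,255))]
ov.draw("j","top",it,(300,160,370,215),10,"pics/j1.png")
ov.draw("j","scene",it,(270,210,350,280),9,"pics/j2.png")
ov.draw("j","scene",[],(200,120,320,230),5,"pics/j3.png")
E
```

```text
t 11.28 stick org [ 0.5503 -0.0299  0.011 ] rpy [ 6.0000e-04  4.0000e-04 -1.5181e+00] face tun 0.0785 -0.0001 0.011 F tun 0.36 0.29 -1.22 w 0.014
```

View pics/j1.png

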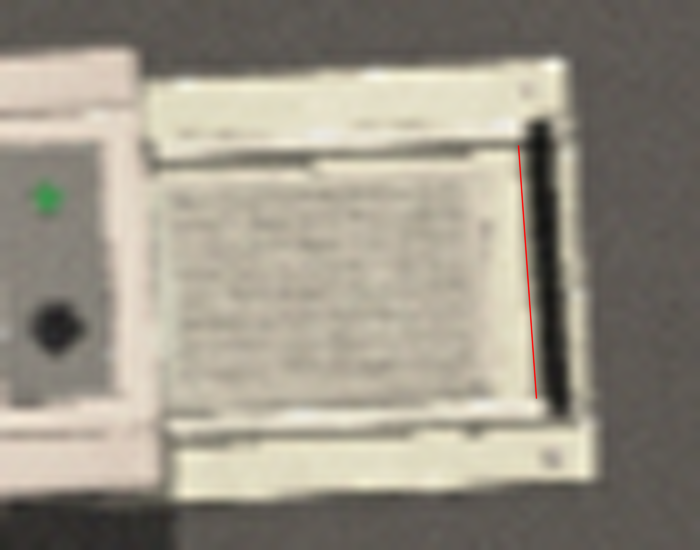

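View pics/j2.png

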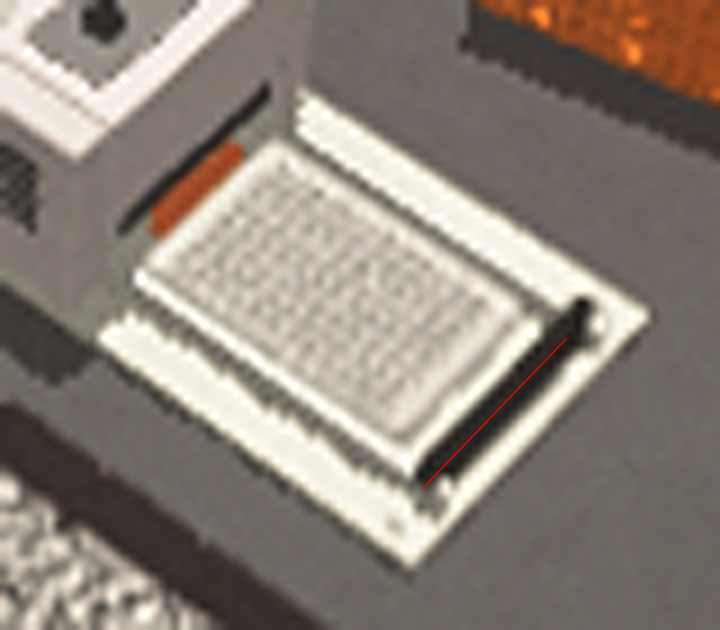

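View pics/j3.png

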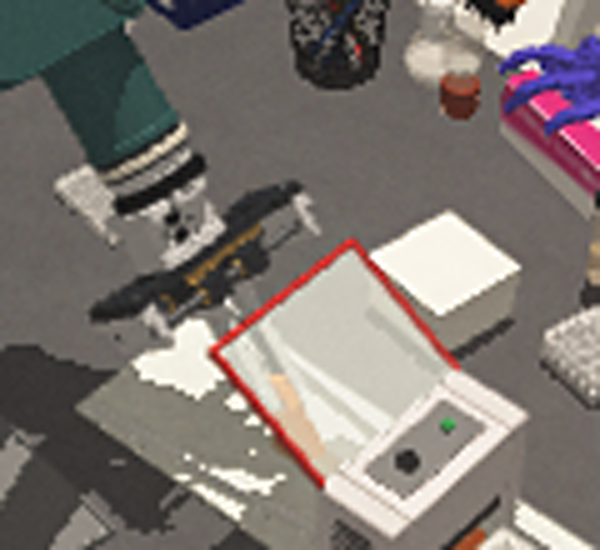

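Call:
play_rows([
  {"x":0.0001,"y":-0.0015,"z":0,"rx":0,"ry":0,"rz":0,"hand":0},
  {"x":0.0001,"y":-0.0015,"z":0,"rx":0,"ry":0,"rz":0,"hand":0},
  {"x":0.0001,"y":-0.0015,"z":0,"rx":0,"ry":0,"rz":0,"hand":0},
  {"x":0.0001,"y":-0.0015,"z":0,"rx":0,"ry":0,"rz":0,"hand":0},
  {"x":0.0001,"y":-0.0015,"z":0,"rx":0,"ry":0,"rz":0,"hand":0},
  {"x":0.0001,"y":-0.0015,"z":0,"rx":0,"ry":0,"rz":0,"hand":0},
  {"x":0,"y":-0.001,"z":0,"rx":0,"ry":0,"rz":0,"hand":0},
])

```text
time: 12.25
tool_pos: [0.5481, 0.015, 0.0371]
ee_rot: [-2.271, 0.001, 0.052]
wrist_force: [0.4, -0.1, -0.7]
width: 0.0139
```

```bash
python3 - <<'E'
from k import *
import ov
where()
ov.grab("k")
ov.draw("k","top",[],(300,160,370,215),10,"pics/k1.png")
E
```

```text
t 12.25 stick org [ 0.5509 -0.0399  0.011 ] rpy [ 6.0000e-04  4.0000e-04 -1.5181e+00] face tun 0.0884 0.0 0.011 F tun 0.1 0.37 -0.7 w 0.0139
```

View pics/k1.png

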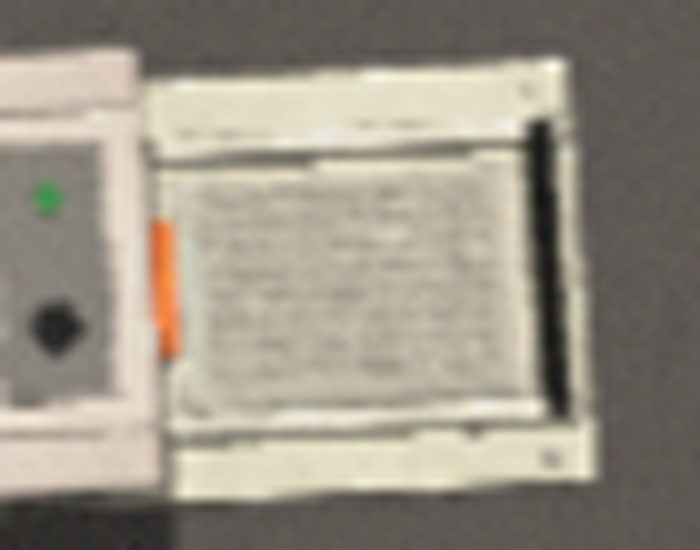

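Call:
play_rows([
  {"x":0,"y":-0.0005,"z":0,"rx":0,"ry":0,"rz":0,"hand":0},
  {"x":0,"y":-0.0005,"z":0,"rx":0,"ry":0,"rz":0,"hand":0},
  {"x":0,"y":-0.0005,"z":0,"rx":0,"ry":0,"rz":0,"hand":0},
  {"x":0,"y":-0.0005,"z":0,"rx":0,"ry":0,"rz":0,"hand":0},
  {"x":0,"y":-0.0005,"z":0,"rx":0,"ry":0,"rz":0,"hand":0},
])

```text
time: 12.98
tool_pos: [0.5482, 0.0126, 0.0371]
ee_rot: [-2.271, 0.001, 0.052]
wrist_force: [-0.4, -0.4, -1.1]
width: 0.0136
```

Call:
play_rows([
  {"x":0,"y":-0.0005,"z":0,"rx":0,"ry":0,"rz":0,"hand":0},
  {"x":0,"y":-0.0005,"z":0,"rx":0,"ry":0,"rz":0,"hand":0},
])

```text
time: 13.22
tool_pos: [0.5481, 0.0116, 0.0371]
ee_rot: [-2.271, 0.002, 0.052]
wrist_force: [-0.1, 1.1, -0.3]
width: 0.0142
```

```bash
python3 - <<'E'
from k import *
import ov
where()
E
```

```text
t 13.22 stick org [ 0.5509 -0.0433  0.011 ] rpy [ 5.000e-04  4.000e-04 -1.518e+00] face tun 0.0918 -0.0002 0.011 F tun -1.06 -0.06 -0.27 w 0.0142
```

Call:
play_rows([
  {"x":0,"y":-0.0004,"z":0,"rx":0,"ry":0,"rz":0,"hand":0},
])

```text
time: 13.35
tool_pos: [0.5481, 0.0112, 0.0371]
ee_rot: [-2.271, 0.001, 0.052]
wrist_force: [0.4, 0.1, -1.4]
width: 0.0134
```

Call:
play_rows([
  {"x":0,"y":-0.0004,"z":0,"rx":0,"ry":0,"rz":0,"hand":0},
])

```text
time: 13.48
tool_pos: [0.5481, 0.0108, 0.0371]
ee_rot: [-2.271, 0.002, 0.052]
wrist_force: [0.0, 0.3, -0.7]
width: 0.014
```

```bash
python3 - <<'E'
from k import *
import ov
where()
ov.grab("l"); where()
ov.draw("l","top",[],(300,160,370,215),10,"pics/l1.png")
ov.draw("l","scene",[],(270,210,350,280),9,"pics/l2.png")
E
```

```text
t 13.47 stick org [ 0.5509 -0.0441  0.011 ] rpy [ 5.0000e-04  4.0000e-04 -1.5181e+00] face tun 0.0927 -0.0002 0.011 F tun -0.26 0.03 -0.65 w 0.014
t 13.57 stick org [ 0.5509 -0.0441  0.0111] rpy [ 5.0000e-04  3.0000e-04 -1.5181e+00] face tun 0.0927 -0.0002 0.011 F tun -0.26 -0.59 -1.05 w 0.0141
```

View pics/l1.png

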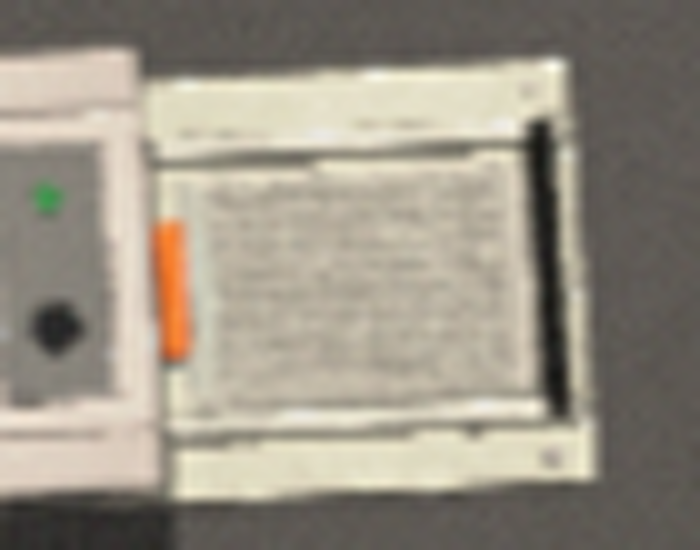

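View pics/l2.png

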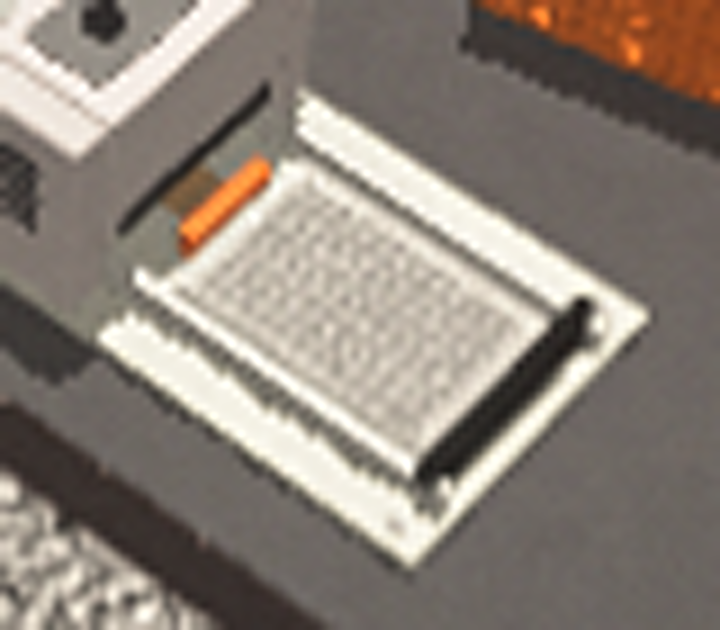

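No contact force yet. I'll keep going in 0.4 mm steps.

Call:
play_rows([
  {"x":0,"y":-0.0004,"z":0,"rx":0,"ry":0,"rz":0,"hand":0},
])

```text
time: 13.7
tool_pos: [0.5481, 0.0107, 0.0371]
ee_rot: [-2.271, 0.001, 0.052]
wrist_force: [0.2, 2.3, 0.2]
width: 0.014
```

Call:
play_rows([
  {"x":0,"y":-0.0004,"z":0,"rx":0,"ry":0,"rz":0,"hand":0},
])

```text
time: 13.82
tool_pos: [0.5482, 0.0107, 0.0371]
ee_rot: [-2.27, 0.001, 0.052]
wrist_force: [-0.4, 4.5, 0.2]
width: 0.0143
```

Call:
play_rows([
  {"x":0,"y":-0.0004,"z":0,"rx":0,"ry":0,"rz":0,"hand":0},
])

```text
time: 13.95
tool_pos: [0.5483, 0.0106, 0.0372]
ee_rot: [-2.269, 0.001, 0.052]
wrist_force: [-0.4, 5.5, 1.7]
width: 0.014
```

The force rose to 5.5 N and the motion stalled, so the plate is seated on the stop. Now I'll draw straight back.

Call:
play_rows([
  {"x":0,"y":0.002,"z":0,"rx":0,"ry":0,"rz":0,"hand":0},
  {"x":-0.0005,"y":0.01,"z":0,"rx":0,"ry":0,"rz":0,"hand":0},
  {"x":-0.001,"y":0.018,"z":0,"rx":0,"ry":0,"rz":0,"hand":0},
  {"x":-0.001,"y":0.018,"z":0,"rx":0,"ry":0,"rz":0,"hand":0},
  {"x":-0.001,"y":0.018,"z":0,"rx":0,"ry":0,"rz":0,"hand":0},
])

```text
time: 14.58
tool_pos: [0.5446, 0.0773, 0.037]
ee_rot: [-2.271, 0.001, 0.052]
wrist_force: [0.8, -1.2, -2.2]
width: 0.0144
```

```bash
python3 - <<'E'
from k import *
import ov
where()
delta(*stk(face(-.235,0,.012),TY))
ov.grab("m")
ov.draw("m","top",[],(300,160,370,215),10,"pics/m1.png")
ov.draw("m","scene",[],(270,210,350,280),9,"pics/m2.png")
E
```

```text
t 14.57 stick org [0.5474 0.0224 0.011 ] rpy [ 6.0000e-04  4.0000e-04 -1.5173e+00] face tun 0.0261 -0.0001 0.0109 F tun 1.28 0.75 -2.21 w 0.0144
t 14.575 dp [-0.0136  0.2607  0.001 ] rv [-0.0004  0.0005 -0.0007] ang 0.001 F [ 0.81 -1.24 -2.21] w 0.0144 q [ 0.45  0.39  1.48 -0.64  1.59  0.49]
```

View pics/m1.png

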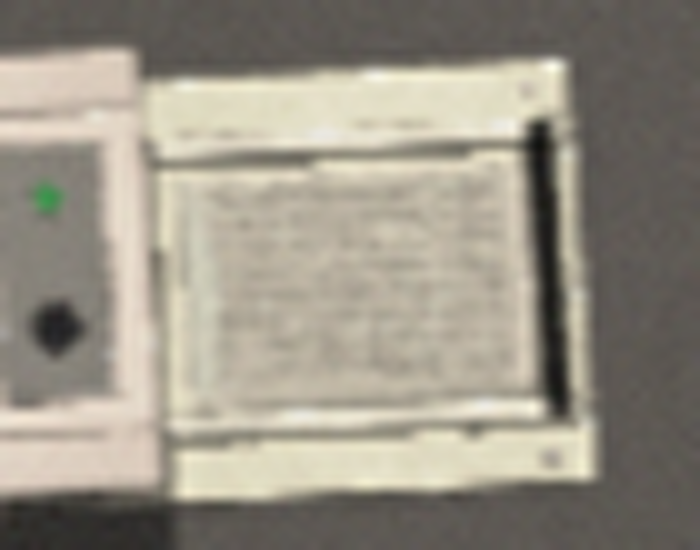

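View pics/m2.png

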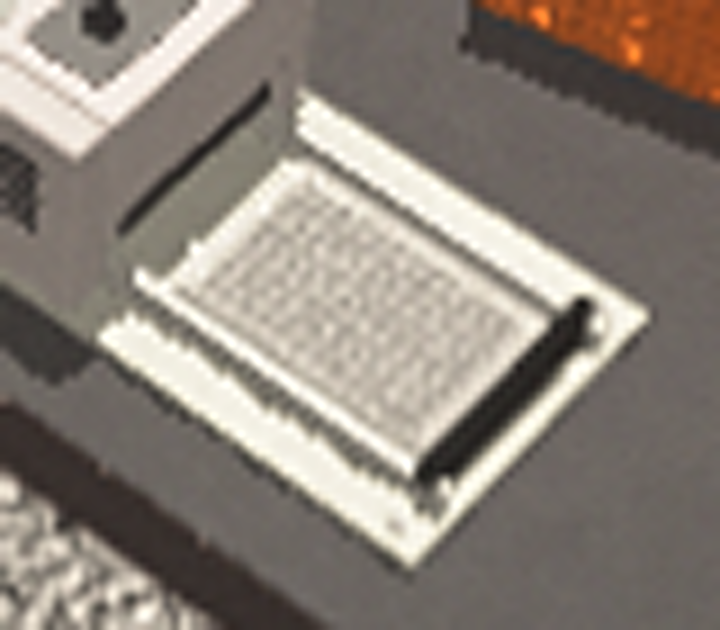

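The plate stayed against the stop and sits squarely. I'll continue the withdrawal.

Call:
play_rows([
  {"x":-0.001,"y":0.02,"z":0,"rx":0,"ry":0,"rz":0,"hand":0},
  {"x":-0.001,"y":0.02,"z":0,"rx":0,"ry":0,"rz":0,"hand":0},
  {"x":-0.001,"y":0.02,"z":0,"rx":0,"ry":0,"rz":0,"hand":0},
  {"x":-0.001,"y":0.02,"z":0,"rx":0,"ry":0,"rz":0,"hand":0},
  {"x":-0.001,"y":0.02,"z":0,"rx":0,"ry":0,"rz":0,"hand":0},
  {"x":-0.001,"y":0.02,"z":0,"rx":0,"ry":0,"rz":0,"hand":0},
  {"x":-0.001,"y":0.02,"z":0,"rx":0,"ry":0,"rz":0,"hand":0},
  {"x":-0.001,"y":0.02,"z":0,"rx":0,"ry":0,"rz":0,"hand":0},
])

```text
time: 15.68
tool_pos: [0.5366, 0.237, 0.0371]
ee_rot: [-2.271, 0.001, 0.052]
wrist_force: [0.7, 0.4, -1.4]
width: 0.0138
```

Call:
play_rows([
  {"x":-0.001,"y":0.025,"z":0,"rx":0,"ry":0,"rz":0,"hand":0},
  {"x":-0.001,"y":0.025,"z":0,"rx":0,"ry":0,"rz":0,"hand":0},
  {"x":-0.001,"y":0.025,"z":0.01,"rx":0,"ry":0,"rz":0,"hand":0},
  {"x":-0.001,"y":0.025,"z":0.025,"rx":0,"ry":0,"rz":0,"hand":0},
  {"x":0,"y":0,"z":0.03,"rx":0,"ry":0,"rz":0,"hand":0},
  {"x":0,"y":0,"z":0.02,"rx":0,"ry":0,"rz":0,"hand":0},
])

```text
time: 16.42
tool_pos: [0.5328, 0.3367, 0.1235]
ee_rot: [-2.27, 0.0, 0.052]
wrist_force: [-0.1, 0.2, -0.1]
width: 0.0138
```

```bash
python3 - <<'E'
from k import *
import ov
where()
ov.grab("n")
TR=(.378,.190,0,-1.64)
it=[(ov.tray(),TR,(255,255,0))]
ov.draw("n","top",it,(185,205,275,260),8,"pics/n1.png")
ov.draw("n","scene",it,(150,140,270,260),6,"pics/n2.png")
from bench import robot
o=robot.get_obs(); p,q=pickle.load(open("grasp.pkl","rb")); rs=R.from_euler("xyz",o["ee_rot"])*R.from_quat(q).inv(); org=o["tool_pos"]-rs.apply(p)
it=[(ov.stick(),(*org,rs.as_euler("xyz")[2]),(0,255,0))]
ov.draw("n","top",it,(170,160,260,215),8,"pics/n3.png")
E
```

```text
t 16.43 stick org [0.5356 0.2819 0.0974] rpy [ 1.9000e-03  1.3000e-03 -1.5175e+00] face tun -0.2336 0.0018 0.0973 F tun -0.22 -0.1 -0.14 w 0.0138
```

View pics/n1.png

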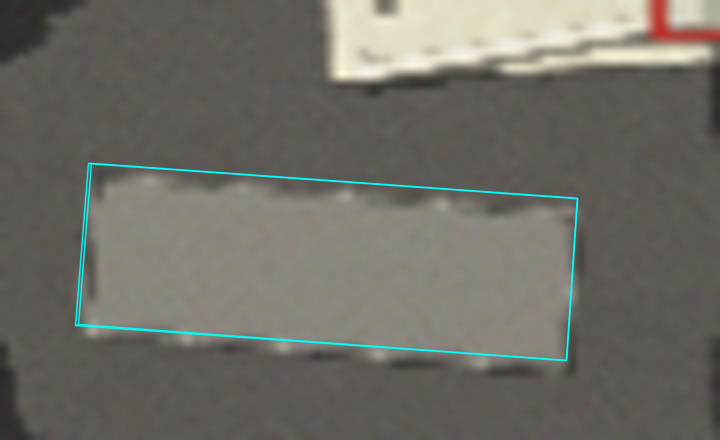

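View pics/n2.png

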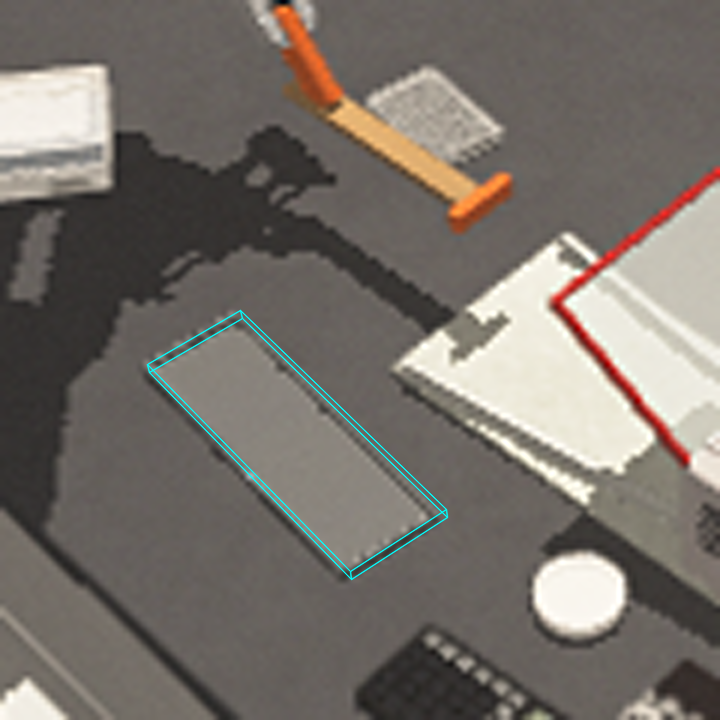

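View pics/n3.png

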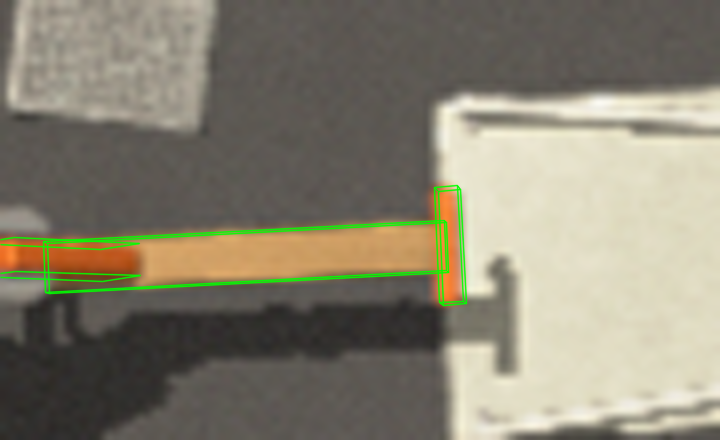

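```bash
python3 - <<'E'
from k import *
delta(*stk((.3745,.205,.06),-1.64))
E
```

```text
t 16.525 dp [-0.1552 -0.0768 -0.0391] rv [-0.0037  0.0053 -0.1217] ang 0.122 F [-0.08  0.46 -0.35] w 0.0139 q [ 0.77  0.66  0.9  -0.57  2.01  0.58]
```

Call:
play_rows([
  {"x":-0.026,"y":-0.0128,"z":0,"rx":-0.0006,"ry":0.0009,"rz":-0.0203,"hand":0},
  {"x":-0.026,"y":-0.0128,"z":0,"rx":-0.0006,"ry":0.0009,"rz":-0.0203,"hand":0},
  {"x":-0.026,"y":-0.0128,"z":0,"rx":-0.0006,"ry":0.0009,"rz":-0.0203,"hand":0},
  {"x":-0.026,"y":-0.0128,"z":-0.01,"rx":-0.0006,"ry":0.0009,"rz":-0.0203,"hand":0},
  {"x":-0.026,"y":-0.0128,"z":-0.015,"rx":-0.0006,"ry":0.0009,"rz":-0.0203,"hand":0},
  {"x":-0.0255,"y":-0.0128,"z":-0.014,"rx":-0.0006,"ry":0.0009,"rz":-0.0203,"hand":0},
  {"x":0,"y":0,"z":0,"rx":0,"ry":0,"rz":0,"hand":0},
])

```text
time: 17.4
tool_pos: [0.3751, 0.257, 0.0813]
ee_rot: [-2.279, 0.011, -0.07]
wrist_force: [-0.4, 0.3, -1.3]
width: 0.0138
```

```bash
python3 - <<'E'
from k import *
import ov
where()
delta(*stk((.3745,.205,.010),-1.64))
ov.grab("p")
ov.draw("p","top",[],(185,205,275,260),8,"pics/p1.png")
ov.draw("p","scene",[],(150,120,270,240),6,"pics/p2.png")
E
```

```text
t 17.4 stick org [0.371  0.202  0.0557] rpy [-0.0087 -0.0071 -1.6395] face tun -0.1634 -0.1798 0.0564 F tun -0.31 -0.42 -1.25 w 0.0138
t 17.4 dp [ 0.0033  0.0028 -0.0453] rv [ 0.0065 -0.0092 -0.0005] ang 0.011 F [-0.44  0.28 -1.25] w 0.0138 q [ 0.81  0.38  1.4  -0.45  1.92  0.85]
```

View pics/p1.png

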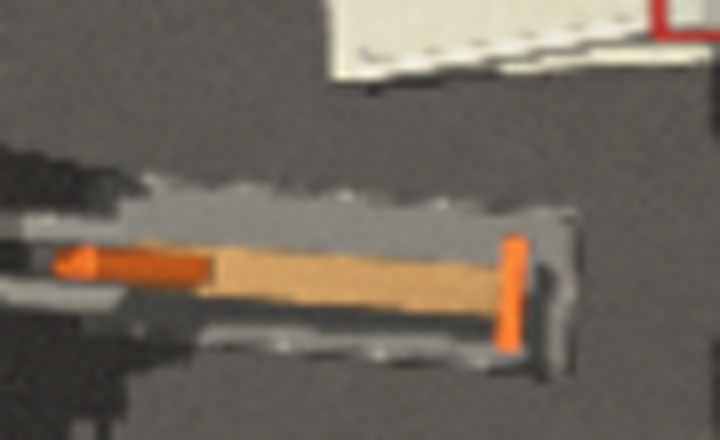

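View pics/p2.png

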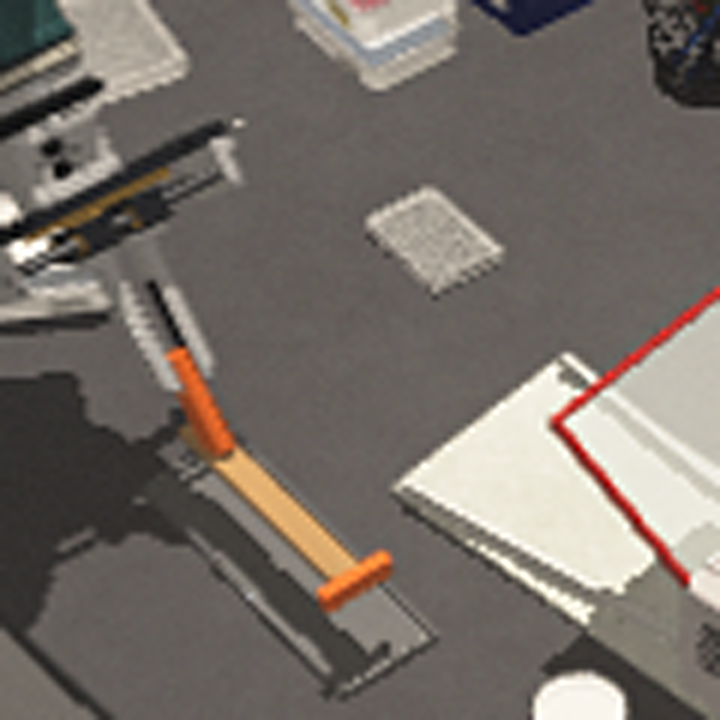

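Call:
play_rows([
  {"x":0.001,"y":0.001,"z":-0.015,"rx":0.0035,"ry":-0.0046,"rz":0,"hand":0},
  {"x":0.001,"y":0.001,"z":-0.015,"rx":0.003,"ry":-0.0046,"rz":0,"hand":0},
  {"x":0.0005,"y":0,"z":-0.012,"rx":0,"ry":0,"rz":0,"hand":0},
  {"x":0,"y":0,"z":0,"rx":0,"ry":0,"rz":0,"hand":0},
])

```text
time: 18.0
tool_pos: [0.379, 0.2601, 0.0396]
ee_rot: [-2.27, 0.0, -0.07]
wrist_force: [0.7, 0.9, -0.8]
width: 0.0136
```

```bash
python3 - <<'E'
from k import *
where()
delta(*stk((.3735,.204,.003),-1.64))
E
```

```text
t 18.0 stick org [0.3751 0.2053 0.0135] rpy [ 1.60e-03  1.20e-03 -1.64e+00] face tun -0.1665 -0.1755 0.0133 F tun -0.89 0.71 -0.82 w 0.0136
t 18.0 dp [-0.0016 -0.0013 -0.0105] rv [-0.0011  0.0017 -0.    ] ang 0.002 F [ 0.66  0.92 -0.82] w 0.0136 q [ 0.81  0.42  1.43 -0.44  1.84  0.89]
```

Call:
play_rows([
  {"x":-0.001,"y":-0.001,"z":-0.004,"rx":-0.0011,"ry":0.0017,"rz":0,"hand":0},
  {"x":0,"y":0,"z":-0.003,"rx":0,"ry":0,"rz":0,"hand":0},
  {"x":0,"y":0,"z":-0.001,"rx":0,"ry":0,"rz":0,"hand":0},
])

```text
time: 18.38
tool_pos: [0.3787, 0.2599, 0.0331]
ee_rot: [-2.269, -0.0, -0.07]
wrist_force: [-0.6, -0.1, -0.2]
width: 0.0137
```

```bash
python3 - <<'E'
from k import *
where()
E
```

```text
t 18.38 stick org [0.3748 0.2051 0.0069] rpy [ 0.0025  0.0029 -1.6398] face tun -0.1663 -0.1758 0.0066 F tun 0.04 -0.57 -0.21 w 0.0137
```

Call:
play_rows([
  {"x":0,"y":0,"z":-0.001,"rx":0,"ry":0,"rz":0,"hand":0},
  {"x":0,"y":0,"z":-0.001,"rx":0,"ry":0,"rz":0,"hand":0},
])

```text
time: 18.62
tool_pos: [0.3787, 0.2599, 0.0312]
ee_rot: [-2.269, -0.001, -0.07]
wrist_force: [0.3, -0.3, -1.0]
width: 0.0135
```

Call:
play_rows([
  {"x":0,"y":0,"z":-0.001,"rx":0,"ry":0,"rz":0,"hand":0},
])

```text
time: 18.75
tool_pos: [0.3787, 0.2599, 0.0301]
ee_rot: [-2.269, -0.0, -0.07]
wrist_force: [0.5, -0.0, -0.5]
width: 0.0137
```

```bash
python3 - <<'E'
from k import *
where()
E
```

```text
t 18.75 stick org [0.3748 0.2051 0.0039] rpy [ 0.0024  0.0028 -1.6398] face tun -0.1663 -0.1758 0.0036 F tun 0.04 0.54 -0.5 w 0.0137
```

Call:
play_rows([
  {"x":0,"y":0,"z":-0.0005,"rx":0,"ry":0,"rz":0,"hand":0},
  {"x":0,"y":0,"z":-0.0005,"rx":0,"ry":0,"rz":0,"hand":0},
])

```text
time: 19.0
tool_pos: [0.3786, 0.2598, 0.0292]
ee_rot: [-2.269, -0.0, -0.07]
wrist_force: [0.5, 0.3, 0.4]
width: 0.0136
```

```bash
python3 - <<'E'
from k import *
where()
import ov
ov.grab("q")
ov.draw("q","top",[],(185,205,275,260),8,"pics/q1.png"); where()
E
```

```text
t 19.0 stick org [0.3748 0.2051 0.003 ] rpy [ 0.0024  0.0025 -1.6399] face tun -0.1662 -0.1758 0.0027 F tun -0.25 0.56 0.37 w 0.0136
t 19.1 stick org [0.3748 0.205  0.003 ] rpy [ 0.0024  0.0024 -1.6399] face tun -0.1662 -0.1758 0.0028 F tun -0.55 0.39 -1.25 w 0.0139
```

View pics/q1.png

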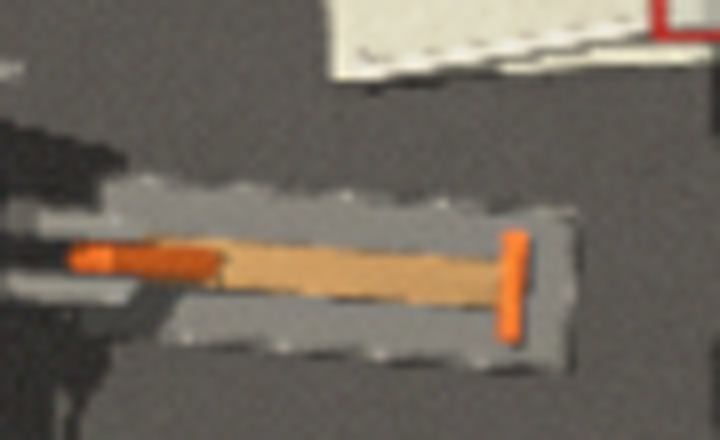

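The stick lies centred within the tray rims. I'll release it and back out along the handle.

Call:
play_rows([
  {"x":0,"y":0,"z":-0.0004,"rx":0,"ry":0,"rz":0,"hand":0},
  {"x":0,"y":0,"z":0,"rx":0,"ry":0,"rz":0,"hand":0.016},
  {"x":0,"y":0,"z":0,"rx":0,"ry":0,"rz":0,"hand":0.025},
  {"x":0,"y":0,"z":0,"rx":0,"ry":0,"rz":0,"hand":0.04},
  {"x":0,"y":0,"z":0,"rx":0,"ry":0,"rz":0,"hand":0.045},
])

```text
time: 19.73
tool_pos: [0.3786, 0.2598, 0.0287]
ee_rot: [-2.269, -0.0, -0.07]
wrist_force: [-0.6, -0.2, 0.5]
width: 0.0416
```

Call:
play_rows([
  {"x":0.0004,"y":0.0064,"z":0.0077,"rx":0,"ry":0,"rz":0,"hand":0.045},
  {"x":0.001,"y":0.0128,"z":0.0153,"rx":0,"ry":0,"rz":0,"hand":0.045},
  {"x":0.001,"y":0.0128,"z":0.0153,"rx":0,"ry":0,"rz":0,"hand":0.045},
  {"x":0.002,"y":0.0257,"z":0.0306,"rx":0,"ry":0,"rz":0,"hand":0.045},
  {"x":0.002,"y":0.0257,"z":0.0306,"rx":0,"ry":0,"rz":0,"hand":0.045},
  {"x":0,"y":0.02,"z":0.05,"rx":0,"ry":0,"rz":0,"hand":0.045},
  {"x":0,"y":0.02,"z":0.04,"rx":0,"ry":0,"rz":0,"hand":0.045},
  {"x":0,"y":0,"z":0,"rx":0,"ry":0,"rz":0,"hand":0.045},
])

```text
time: 20.72
tool_pos: [0.3857, 0.3857, 0.2221]
ee_rot: [-2.261, -0.005, -0.069]
wrist_force: [0.2, -0.1, -0.1]
width: 0.0451
```

```bash
python3 - <<'E'
import ov
ov.grab("r")
ov.draw("r","top",[(ov.stick(),(.3748,.205,.003,-1.64),(0,255,0))],(185,205,275,260),8,"pics/r1.png")
ov.draw("r","scene",[],(150,120,350,270),4,"pics/r2.png")
ov.draw("r","top",[],(300,160,370,215),10,"pics/r3.png")
E
```

```text
(no output)
```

View pics/r1.png

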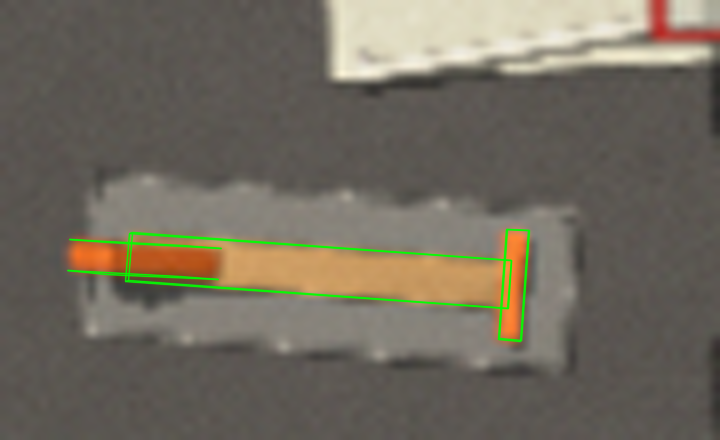

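View pics/r2.png

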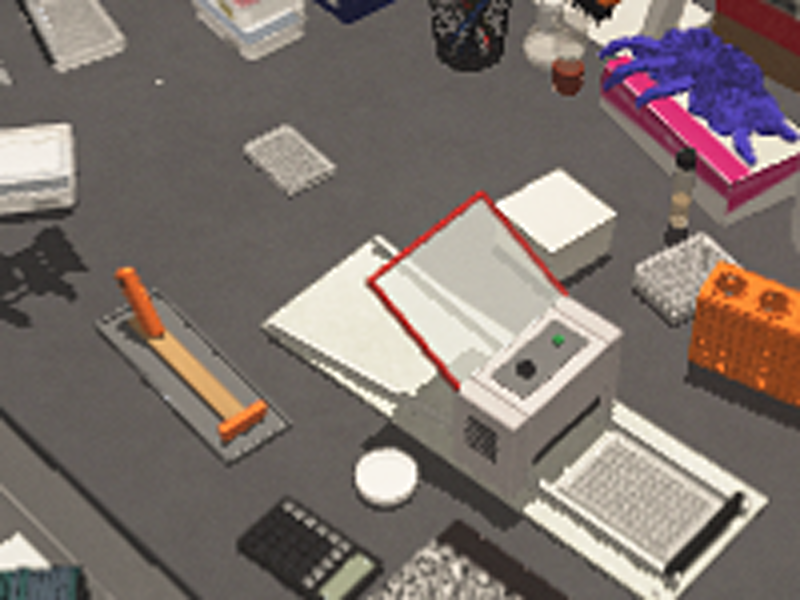

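View pics/r3.png

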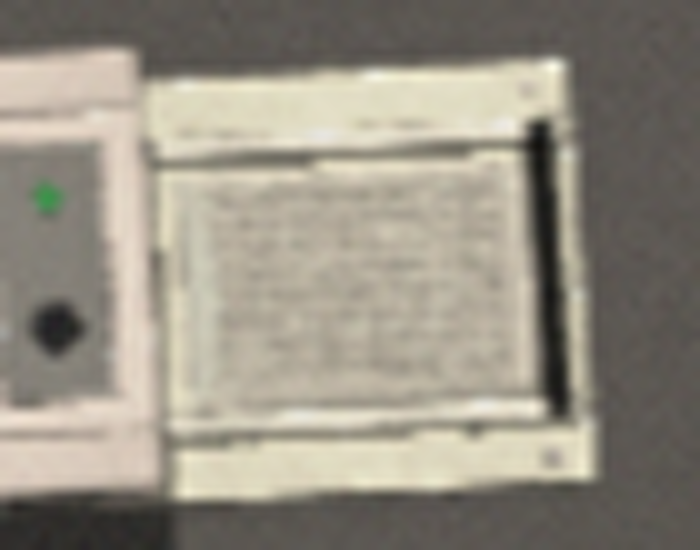

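The stick lies flat in the tray with the head at (513,285) in the crop and clear of the rims. The plate is against the stop, the gripper is clear, and the bystanders in view look unmoved. Handing in.

```bash
python3 - <<'E'
from bench import workorder
print(workorder.close_job())
E
```

```text
the job is handed in; nothing more can be done
None
```

I pushed the well plate through the UV tunnel and up to the end stop, laid the stick back flat in its tray and let go. The job was handed in at about 21 s.

- **Grip:** I took the stick by its slanted handle, leaning back 40 degrees. It did not shift visibly in the grip during the push.
- **Push:** Touching only the stick to the plate, I slowed to 0.4 mm steps at the end and stopped when the contact force rose to about 5.5 N and the motion stalled. After I drew the stick out, the pictures showed the plate still square against the stop.
- **Return:** The last pictures show the stick inside the tray rims. I placed it about 5–7 mm from where it started, to centre it between the rims, and the gripper was clear of everything.
- **Other things on the bench:** The petri dish and the other things in view looked unmoved. I judged that by eye and did not measure it, and I did not check the bystanders outside the last crops.
- **Disagreements:** The two cameras differed by a few mm on the tray's position, within its margins. Contact came less than 1 mm past where the given dimensions put it.

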